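# Stand the remote up in its clip stand

### The arm

A 6-joint arm with a two-finger parallel gripper is mounted at the origin on the work surface. World frame = base frame: x ahead of the robot, y to its left, z up, the work surface at z = 0. Lengths are in mm, angles in rad, forces in N, time in s.
With the tool pointing down it reaches from about 350 to 975 mm from the base axis. Payload 7.1 kg.
Tool frame: the origin (TCP) lies midway between the tips of the shut fingers; the grasp point (between the pads) lies 19 mm behind it; z points along the fingers, y is the line along which they close (so a half turn about z gives the same grasp; the last joint's range is limited). The gripper opens to 88 mm and grips with 3 to 60 N. Pads are 20 mm wide; open, the fingers measure 115 mm over their backs; the gripper's body (75 mm by 178 mm) begins 61 mm behind the grasp point.
Start: joints at [-1.181, 0.423, 1.63, -0, 1.089, -0.019], TCP at [248.458, -573.475, 222.675] pointing down, gripper open.
Joint ranges: [-3, 3], [-0.9, 2.11], [0.09, 2.58], [-1.31, 4.45], [0.11, 2.69], [-2.54, 2.54]. Speed limits (rad/s): [2.39, 2.39, 3.01, 3.14, 3.14, 3.14].

### API

Orientations are given as a rotation vector (axis times angle).
In Python, from workcell import ctrl gives the robot as it stands.
- The arm moves only by the shell command python3 -m pendant 'ROWS'. ROWS is a JSON object of lists of equal length, an entry for each row: "grip": the opening, from -1 (shut) to 1 (fully open); "linear": the shift along the tool's x, y, z in mm, a list of three; "angular": the turn, a rotation vector about the tool's x, y, z in rad, a list of three. In form: {"grip": [grip, ...], "linear": [[tx, ty, tz], ...], "angular": [[ax, ay, az], ...]}. A call has 1 to 12 rows; each row shifts and turns the commanded pose from where the row before left it, along the tool's axes as they then stand; what a row does not reach is not made up. A row lasts 1/12 s, in which the tool goes at most 41.7 mm and 7.16 degrees, less where a joint would pass 70% of its speed; a pose out of reach is approached as far as the arm can. A call with a gripper value outside its range is refused whole. The fingers move at their own pace and stop on an object; the grip force is fixed at half the most. Time passes only in rows, so rows that do not move let the fingers close. It gives the time, the measured TCP pose, the force, the opening and the grip force at its end, in the units of the state.
- ctrl.get_obs(): the state, without advancing time (a new reading comes with each control period).
- ctrl.get_image(name): name is "side" or "top" or "wrist"; returns the picture (480x640x3 uint8, red, green, blue); there is no depth.
- ctrl.camera_params(name): a dict with "vfov" (degrees; the focal length in pixels is half the picture's height over the tangent of half this angle, whatever the lens; pixels are square), "cx", "cy" (the principal point, pixels), "R" (3x3) and "t" (3): a world point X has camera coordinates R X + t; the wrist camera has in their place "T_tool_cam" (4x4, takes a point from camera to tool coordinates, whose origin is the TCP and whose axes are the flange's). Camera axes: x right, y down, z forward; pixel columns grow to the right and rows downward; lengths in mm; the calibration is good to about 2 mm. A picture is of the moment at which its call begins: read the wrist's pose just before it. camera_params takes no time and is no camera call.
- ctrl.close_job(): hands the job in; it is judged then, once.
The state is a dict: "t": time; "qpos": joint angles; "qvel": joint speeds; "joint_torque": joint torques, N m; "ee_pos": TCP position; "orientation": TCP orientation; "ft_force": force on the tool from outside, world axes, zero at the start; "moment": the same for the moment, N m; "width": finger opening in mm; "grasp_force": force on a finger pad.
Only numpy, scipy, OpenCV 4.12 (cv2) and the standard library are available. Lean on these libraries where they do the work, as an engineer would, in place of code of your own. Each camera call takes 0.05 s, during which the arm holds its last target. There are 200 camera calls.

### The job

Take the grey remote off the sloped rest above the top oak tray and stand it on end in the oak clip stand: power-button end up, buttons facing the front of the stand (the side with the black sprung keeper), its back against the back rest. The clip head may sit a little to one side on its foot, so feel for the slot. Push it down past the keeper until its tail is fully home on the stand's foot, let go so that the keeper holds it, and leave the other things where they are.

Things in the scene. Friction and masses are not known exactly. Their poses are not given: they have to be found in the camera images.
- remote: grey remote control, 160 long x 46 wide x 22 mm thick, about 140 g. Origin: centre of its underside (back). +x along its length to the head (power-button end, red button), +y across its width, +z out of its button face. At the start it lies buttons up on the sloped rest, head at the high end, 35 degrees from level
- remote_tail (a point): centre of the remote's tail end face, 80 mm from the middle of the remote along its -x, half way through the thickness
- remote_head (a point): centre of the remote's head end face, 80 mm from its middle along its +x
- remote_keys (a point): middle of the remote's button face, 22 mm above the remote's origin along its +z
- trays: fixed stack of three pale oak trays, 150 (x) x 170 (y) mm, rims 106 mm above the table. Origin: centre of its underside. Over the top tray a narrow sloped rest (rail 34 mm wide, along the tray's x, rising 35 degrees towards +x, with a lip at its low end) carries the remote; the remote overhangs the rail by 6 mm at either side, and the fingers have free room there
- stand: fixed pale oak clip stand: foot plate 110 x 130 x 12 mm carrying a stiff clip head, left anywhere within 15 mm of the middle along the stand's y; where is not reported, so feel or look for it. Origin on the table under the foot's middle; +x to the back. The head has a 67 mm wide back rest (upright face at x = +11 mm, to z = 90 mm, lead-in above to 104 mm), two cheeks and a keeper
- stand_seat (a point): middle of the foot plate's top, 12 mm above the stand's origin: the height at which the tail must rest, and its place along x (along y it is wherever the clip head is). The head's cheeks have inner faces 25.5 mm either side of the head's middle (slot 51 mm wide), upright to z = 46 mm, then slightly flared to 56 mm; a tail set down too far to one side stops on a cheek
- keeper (a joint): black sprung keeper closing the slot's front, 40 mm wide, slides to the stand's -x: 0 at rest, at most 0.016 m. At rest its face is at stand x = -4 mm (15 mm gap to the back rest); the remote must push it to about 0.007. Face upright from z = 14 to 38 mm, then a lead-in leaning to the front up to 63 mm (x = -15 mm). Spring 1.5 to 2.6 N, enough to stop the remote sinking by its weight
- paperweight: green glass dome paperweight, 60 mm across, 41 mm high; origin centre of underside
- earbud_case: black silicone earbud case, 50 x 60 x 28 mm; origin centre of underside
- incense_dish: white ceramic incense dish, 84 mm across, 18 mm high; origin centre of underside
- mug: blue mug, 80 mm across, 92 mm high, handle at its +y; origin centre of underside
- aircon_remote: white air conditioner remote (not the one to move), 130 x 42 x 20 mm, lying along its x; origin centre of underside
- coasters: stack of round cork and wood coasters, 92 mm across, 28 mm high; origin centre of underside
- clock: white desk clock, 45 x 85 x 65 mm; origin centre of underside
Mind the look-alikes: they are no part of the job. Leave any blue or yellow look-alike of the remote alone.

How it is judged:
By the outcome, as a careful person would: the job done as asked, in the order asked, and still so for the second after the job is handed in, with the robot touching nothing.
It also fails if it takes over 64 s, if anything falls off the work surface, if the arm or the gripper's body presses on something with over 40 N, if the wrist force passes 120 N, or if a joint passes its speed limit or range.

## Working session

There is one attempt and no reset: what is moved stays moved. The work goes in short steps, Python scripts to look and compute and a shell command to move; the robot and the scene stay as the last step left them, time stands still between calls to the robot, and variables do not carry over. Pictures are saved under pics/ and viewed, at most 10 in all, crops included, and the job is handed in when it is done.

```bash
mkdir -p pics; ls; python3 - <<'E'
from workcell import ctrl
import cv2,numpy as np
np.set_printoptions(precision=4,suppress=True)
for n in("side","top"):
    cv2.imwrite(f"pics/{n}0.png",ctrl.get_image(n)[...,::-1]); print(n,ctrl.camera_params(n))
print(ctrl.camera_params("wrist"));print(ctrl.get_obs())
E
```

```text
pics
side {'vfov': 55.016941716771086, 'cx': 316.00335755467336, 'cy': 241.36635871645237, 'R': array([[-0.9993, -0.0376, -0.0045],
       [-0.0228,  0.6936, -0.72  ],
       [ 0.0302, -0.7194, -0.694 ]]), 't': array([ 478.5904,   38.0806, 1525.323 ])}
top {'vfov': 44.530732871597685, 'cx': 322.12916547673495, 'cy': 239.94971527992692, 'R': array([[-0.0255, -0.9996,  0.0146],
       [-0.9964,  0.0242, -0.0811],
       [ 0.0807, -0.0167, -0.9966]]), 't': array([ 101.5003,  504.9466, 1705.3099])}
{'vfov': 63.39416934440939, 'cx': 313.0300525699217, 'cy': 241.1683355214794, 'T_tool_cam': array([[   0.0008,   -0.9519,   -0.3064,   84.554 ],
       [   1.    ,    0.0007,    0.0005,   -0.2434],
       [  -0.0003,   -0.3064,    0.9519, -162.1579],
       [   0.    ,    0.    ,    0.    ,    1.    ]])}
{'t': 0.1, 'qpos': array([-1.181 ,  0.4238,  1.6306, -0.    ,  1.0886, -0.019 ]), 'qvel': array([-0.0019, -0.001 , -0.0001,  0.0006, -0.001 , -0.0006]), 'joint_torque': array([  0.0006, -54.5613, -27.4325,   0.0645,   0.0187,  -0.    ]), 'ee_pos': array([ 248.2649, -573.0383,  221.9866]), 'orientation': array([-3.0749, -0.6373,  0.0004]), 'ft_force': array([-0.0683, -0.121 ,  0.0936]), 'moment': array([0.0014, 0.0548, 0.0407]), 'grasp_force': 0.0, 'width': 87.82187151912004}
```

View pics/side0.png

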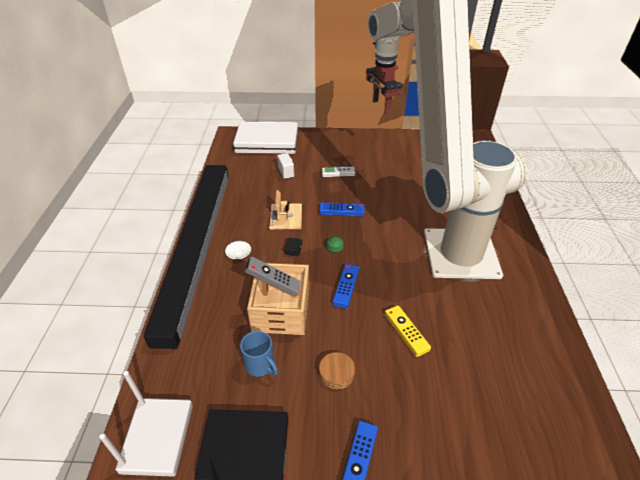

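View pics/top0.png

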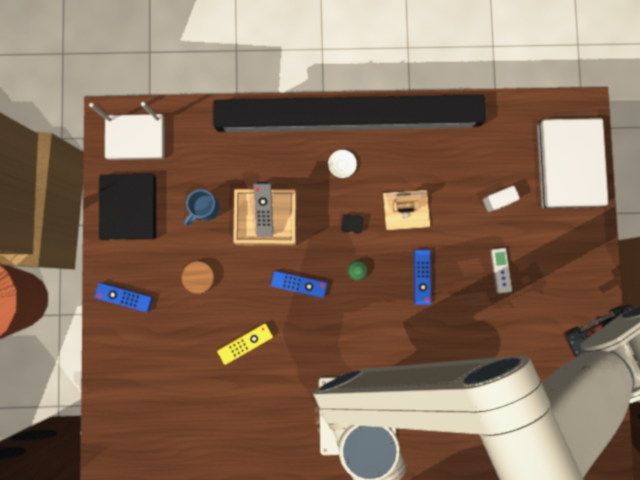

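Candidates (top px): grey remote on the rest (263,208, red button towards the top of the image), white aircon remote (501,270), blue (423,277), (300,284) and (123,297), yellow (245,344). I choose the grey one on the trays. The stand is at (406,210). Next is a close crop.

```bash
cat > h.py <<'E'
from workcell import ctrl
import cv2,numpy as np
from scipy.spatial.transform import Rotation as Ro
np.set_printoptions(precision=2,suppress=True)
def cam(n,o=None):
    p=ctrl.camera_params(n)
    if n=="wrist":
        T=p["T_tool_cam"];Rt=Ro.from_rotvec(o["orientation"]).as_matrix()
        R=(Rt@T[:3,:3]).T; c=Rt@T[:3,3]+o["ee_pos"]; t=-R@c
    else: R,t=p["R"],p["t"]
    f=240/np.tan(np.radians(p["vfov"]/2))
    return R,t,f,p["cx"],p["cy"]
def ray(C,u,v):
    R,t,f,cx,cy=C; d=R.T@np.array([(u-cx)/f,(v-cy)/f,1]); return -R.T@t,d/np.linalg.norm(d)
def plane(C,u,v,z):
    c,d=ray(C,u,v); return c+d*(z-c[2])/d[2]
def tri(C1,p1,C2,p2):
    a,d=ray(C1,*p1);b,e=ray(C2,*p2)
    s=np.linalg.lstsq(np.c_[d,-e],b-a,rcond=None)[0]
    P,Q=a+s[0]*d,b+s[1]*e; return (P+Q)/2,np.linalg.norm(P-Q)
def proj(C,X):
    R,t,f,cx,cy=C; q=R@np.asarray(X,float)+t; return np.array([f*q[0]/q[2]+cx,f*q[1]/q[2]+cy])
E
python3 - <<'E'
import cv2,numpy as np
t=cv2.imread("pics/top0.png");s=cv2.imread("pics/side0.png")
a=lambda im,x,y,w,h,k:cv2.resize(im[y:y+h,x:x+w],None,fx=k,fy=k,interpolation=cv2.INTER_CUBIC)
c=np.vstack([np.hstack([a(t,225,175,80,75,4),a(t,370,180,80,60,4)[:240].copy() if 0 else cv2.copyMakeBorder(a(t,370,180,80,60,4),0,60,0,0,0)]),
 np.hstack([a(s,235,250,80,70,4),a(s,255,180,80,70,4)])])
cv2.imwrite("pics/c1.png",c)
E
```

```text
(no output)
```

View pics/c1.png

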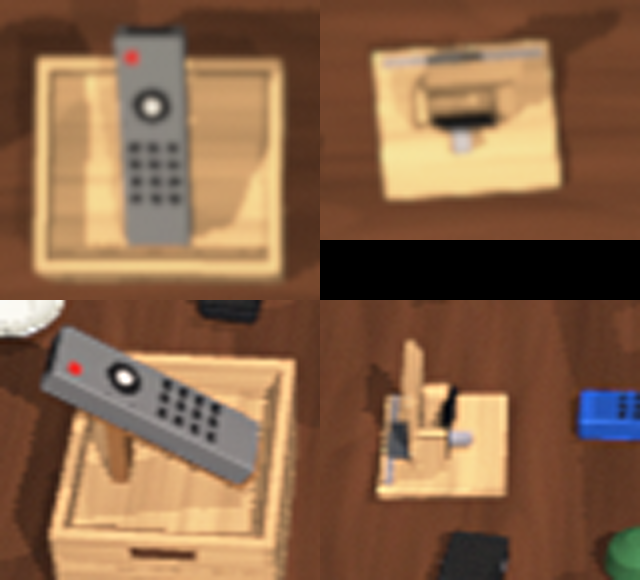

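```bash
python3 - <<'E'
from h import *
T,S=cam("top"),cam("side")
tp=lambda x,y:(225+x/4-.4,175+y/4-.4); sp=lambda x,y:(235+x/4-.4,250+(y-300)/4-.4)
pts={"ring":((151,106),(124,377)),"red":((131,57),(75,369)),"tail-y":((188,243),(259,436)),"tail+y":((127,243),(240,470)),"head-y":((185,35),(78,330)),
"k_head-y":((174,148),(169,383)),"k_tail-y":((174,199),(216,408)),"k_tail+y":((134,199),(209,436)),"k_head+y":((134,148),(164,410))}
P={}
for k,(a,b) in pts.items():
    X,e=tri(T,tp(*a),S,sp(*b)); P[k]=X; print(k,X,round(e,1))
# tray rim corners at z=106
print("tray");tr=[plane(T,*tp(*q),106) for q in((34,58),(284,58),(284,278),(34,278))];print(np.array(tr),np.mean(tr,0))
# stand foot corners z=12
st=lambda x,y:(370+x/4-.4,180+y/4-.4)
fc=np.array([plane(T,*st(*q),12) for q in((52,53),(228,40),(241,187),(64,200))]);print("foot",fc,fc.mean(0))
for a,b in((0,1),(1,2),(2,3),(3,0)): d=fc[b]-fc[a];print(np.linalg.norm(d),np.degrees(np.arctan2(d[1],d[0])))
s2=lambda x,y:(255+(x-320)/4-.4,180+(y-300)/4-.4)
fs=np.array([plane(S,*s2(*q),12) for q in((507,395),(506,494),(377,494))]);print("footside",fs)
# back rest top edges in top view z 104, keeper
print("rest top",[plane(T,*st(*q),104) for q in((106,82),(191,82))], "cheeks z56",[plane(T,*st(*q),56) for q in((97,105),(190,105))],"keeper z63",[plane(T,*st(*q),63) for q in((114,125),(173,125))])
a=P["k_head-y"]+P["k_head+y"]-P["k_tail-y"]-P["k_tail+y"];print("axis",a/np.linalg.norm(a))
E
```

```text
ring [604.49 249.8  171.17] 1.1
red [634.63 260.94 190.04] 0.5
tail-y [517.46 232.01  93.4 ] 0.7
tail+y [522.51 273.79 105.2 ] 9.5
head-y [643.05 224.4  190.2 ] 10.4
k_head-y [577.41 236.28 151.52] 0.6
k_tail-y [545.38 238.57 129.46] 0.4
k_tail+y [546.86 265.95 131.32] 2.4
k_head+y [577.85 263.25 153.96] 0.3
tray
[[649.67 336.7  106.  ]
 [645.63 161.29 106.  ]
 [490.51 164.68 106.  ]
 [494.77 338.74 106.  ]] [570.14 250.35 106.  ]
foot [[ 644.35  -95.01   12.  ]
 [ 651.1  -226.85   12.  ]
 [ 540.68 -232.12   12.  ]
 [ 534.15 -100.19   12.  ]] [ 592.57 -163.54   12.  ]
132.01719496210472 -87.06907587351549
110.54644827321108 -177.26979595520012
132.0925319738611 92.83196224465898
110.31858752414412 2.6907639814249604
footside [[ 541.36 -226.33   12.  ]
 [ 534.05  -91.21   12.  ]
 [ 645.94  -87.56   12.  ]]
rest top [array([ 608.12, -121.1 ,  104.  ]), array([ 606.72, -181.15,  104.  ])] cheeks z56 [array([ 598.5 , -120.97,   56.  ]), array([ 596.92, -188.54,   56.  ])] keeper z63 [array([ 582.72, -131.75,   63.  ]), array([ 581.71, -174.4 ,   63.  ])]
axis [ 0.81 -0.06  0.58]
```

Crop: the grey remote with the red button at its high head end (top px ≈258,189), tail at ≈(264,236). The stand's keeper faces the robot, and its head sits about 9 mm towards +y on the foot. First I move over the stand and turn the tool for a wrist view.

```bash
python3 -m pendant '{"grip":[1,1,1,1,1,1,1,1,1,1,1,1],"linear":[[34.5,-19.5,-7.5],[34.5,-19.5,-7.5],[34.5,-19.5,-7.5],[34.5,-19.5,-7.5],[34.5,-19.5,-7.5],[34.5,-19.5,-7.5],[34.5,-19.5,-7.5],[34.5,-19.5,-7.5],[34.5,-19.5,-7.5],[34.5,-19.5,-7.5],[34.5,-19.5,-7.5],[34.5,-19.5,-7.5]],"angular":[[0,0,0],[0,0,0],[0,0,0],[0,0,0],[0,0,0],[0,0,0],[0,0,0],[0,0,0],[0,0,0],[0,0,0],[0,0,0],[0,0,0]]}'
python3 -m pendant '{"grip":[1,1,1,1,1,1,1,1,1,1,1,1],"linear":[[36.5,-21,-8],[0,0,0],[0,0,0],[0,0,0],[0,0,0],[0,0,0],[0,0,0],[0,0,0],[0,0,0],[0,0,0],[0,0,0],[0,0,0]],"angular":[[0,0,0],[0,0,-0.124],[0,0,-0.124],[0,0,-0.124],[0,0,-0.124],[0,0,-0.124],[0,0,-0.124],[0,0,-0.124],[0,0,-0.124],[0,0,-0.124],[0,0,-0.124],[0,0,-0.124]]}'
python3 -m pendant '{"grip":[1,1,1,1,1,1,1,1,1,1,1,1],"linear":[[0,0,0],[0,0,0],[0,0,0],[0,0,0],[0,0,0],[0,0,0],[0,0,0],[0,0,0],[0,0,0],[0,0,0],[0,0,0],[0,0,0]],"angular":[[0,0,-0.124],[0,0,-0.124],[0,0,-0.124],[0,0,-0.124],[0,0,-0.124],[0,0,-0.124],[0,0,-0.124],[0,0,-0.124],[0,0,-0.124],[0,0,-0.124],[0,0,-0.124],[0,0,-0.054]]}'
python3 - <<'E'
from h import *
o=ctrl.get_obs();print(o["t"],o["ee_pos"],o["qpos"],Ro.from_rotvec(o["orientation"]).as_matrix())
cv2.imwrite("pics/w1.png",ctrl.get_image("wrist")[...,::-1]); import pickle;pickle.dump(o,open("w1.pkl","wb"))
E
```

```text
t: 1.1
ee_pos: [535.9, -192.3, 312.8]
orientation: [-3.076, -0.638, 0.001]
ft_force: [0.8, -0.2, 0.2]
width: 88.0
grasp_force: 0.0
t: 2.1
ee_pos: [559.5, -161.2, 320.0]
orientation: [-1.978, -2.44, 0.0]
ft_force: [-1.0, 0.1, -0.0]
width: 88.0
grasp_force: 0.0
t: 3.1
ee_pos: [559.5, -161.3, 320.0]
orientation: [0.087, -3.139, -0.001]
ft_force: [-0.5, 0.4, -0.3]
width: 87.8
grasp_force: 0.0
3.1 [ 559.47 -161.27  320.  ] [-0.3   0.26  1.63  0.    1.25 -1.93] [[-1.   -0.06 -0.  ]
 [-0.06  1.    0.  ]
 [ 0.    0.   -1.  ]]
```

View pics/w1.png

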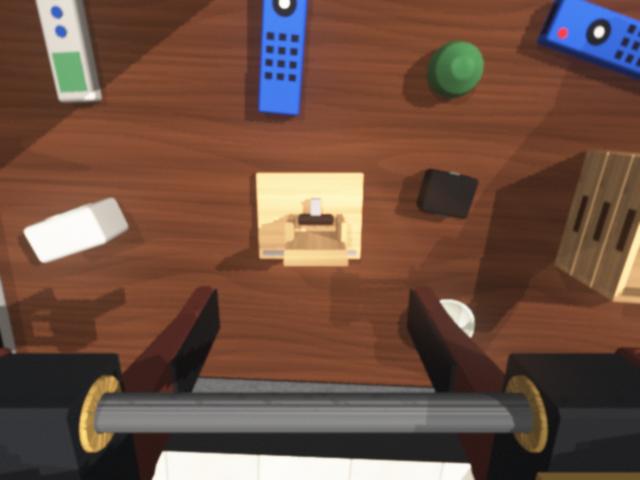

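The stand's foot spans (256..364, 173..259), keeper at (298..334, 219), back rest at (284..348, 265). Measuring it by colour/edges.

```bash
python3 - <<'E'
from h import *
import pickle
o=pickle.load(open("w1.pkl","rb"));C=cam("wrist",o);im=cv2.imread("pics/w1.png")
f=np.array([plane(C,u,v,12) for u,v in((256,173),(364,173),(361.5,259.5),(259,259.5))]);print(f,f.mean(0))
for a,b in((0,1),(1,2),(3,2),(0,3)): d=f[b]-f[a];print(np.linalg.norm(d),np.degrees(np.arctan2(d[1],d[0])))
g=im[200:240,280:350].max(2);m=(g<60).astype(np.uint8);n,l,s,c=cv2.connectedComponentsWithStats(m);i=1+np.argmax(s[1:,4]);print(s[i]+[280,200,0,0,0],c[i]+[280,200])
k=s[i];kp=[plane(C,280+k[0]+q*k[2]-.5,c[i][1]+200,50) for q in(0,1)];print("keeper",kp,np.mean(kp,0))
r=[plane(C,u,264,104) for u in(284,348.5)];print("rest",r,np.mean(r,0))
h=[plane(C,u,235,56) for u in(285,352)];print("cheek",h,np.mean(h,0))
cv2.imwrite("pics/c2.png",cv2.resize(im[160:280,235:385],None,fx=5,fy=5,interpolation=cv2.INTER_CUBIC))
E
```

```text
[[ 543.27 -230.69   12.  ]
 [ 535.95 -100.97   12.  ]
 [ 646.68  -93.5    12.  ]
 [ 654.13 -225.55   12.  ]] [ 595.01 -162.68   12.  ]
129.92748669103375 93.22885186344033
110.98351770502039 3.86128785297167
132.2582978949039 93.22752341326357
110.97919931905402 2.6579507753128233Traceback (most recent call last):
  File "<stdin>", line 6, in <module>
    return _wrapfunc(a, 'argmax', axis=axis, out=out, **kwds)
    return bound(*args, **kwds)
ValueError: attempt to get argmax of an empty sequence
```

```bash
python3 - <<'E'
from h import *
import pickle
o=pickle.load(open("w1.pkl","rb"));C=cam("wrist",o);im=cv2.imread("pics/w1.png")
S0=np.array([594.5,-163]);y=np.radians(3.1);A=np.array([[np.cos(y),np.sin(y)],[-np.sin(y),np.cos(y)]])
loc=lambda P:np.r_[A@(P[:2]-S0),P[2]]
for n,us,v,z in(("keeper",(298,334),215,63),("rest",(284,348.5),264,104),("cheek",(285,352),235,56)):
    r=[loc(plane(C,u,v,z)) for u in us];print(n,r,np.mean(r,0)[1])
cv2.imwrite("pics/c2.png",cv2.resize(im[160:280,235:385],None,fx=5,fy=5,interpolation=cv2.INTER_CUBIC))
E
```

```text
keeper [array([-15.66, -12.8 ,  63.  ]), array([-15.75,  27.13,  63.  ])] 7.16369206658828
rest [array([ 26.67, -26.28, 104.  ]), array([ 26.52,  40.91, 104.  ])] 7.3165053116224446
cheek [array([  9.68, -28.2 ,  56.  ]), array([ 9.51, 48.59, 56.  ])] 10.19700453779179
```

View pics/c2.png

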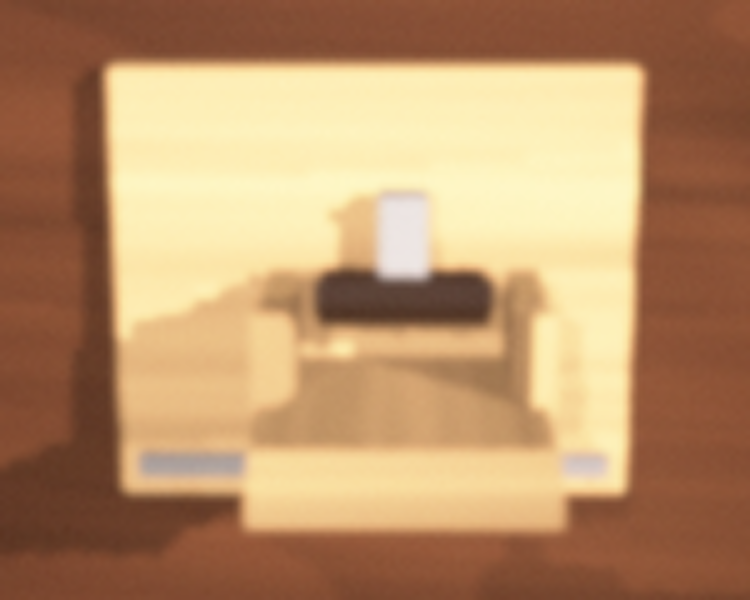

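The keeper's 40 mm and the rest's 67 mm both come out right, so the head's offset is about +7 to +10 mm. Now over to the remote.

```bash
python3 -m pendant '{"grip":[1,1,1,1,1,1,1,1,1,1,1],"linear":[[-8.4,40.7,-1],[-8.4,40.7,-1],[-8.4,40.7,-1],[-8.4,40.7,-1],[-8.4,40.7,-1],[-8.4,40.7,-1],[-8.4,40.7,-1],[-8.4,40.7,-1],[-8.4,40.7,-1],[-8.4,40.7,-1],[0,0,0]],"angular":[[0,0,0],[0,0,0],[0,0,0],[0,0,0],[0,0,0],[0,0,0],[0,0,0],[0,0,0],[0,0,0],[0,0,0.1],[0,0,0]]}'
python3 - <<'E'
from h import *
o=ctrl.get_obs();print(o["t"],o["ee_pos"],o["qpos"],Ro.from_rotvec(o["orientation"]).as_matrix())
cv2.imwrite("pics/w2.png",ctrl.get_image("wrist")[...,::-1]); import pickle;pickle.dump(o,open("w2.pkl","wb"))
E
```

```text
t: 4.07
ee_pos: [623.7, 256.1, 329.8]
orientation: [0.084, 3.14, 0.004]
ft_force: [-0.4, -1.4, 0.2]
width: 88.1
grasp_force: 0.0
4.0667 [623.69 256.09 329.84] [ 0.37  0.4   1.41  0.    1.33 -1.15] [[-1.    0.05  0.  ]
 [ 0.05  1.    0.  ]
 [ 0.    0.   -1.  ]]
```

View pics/w2.png

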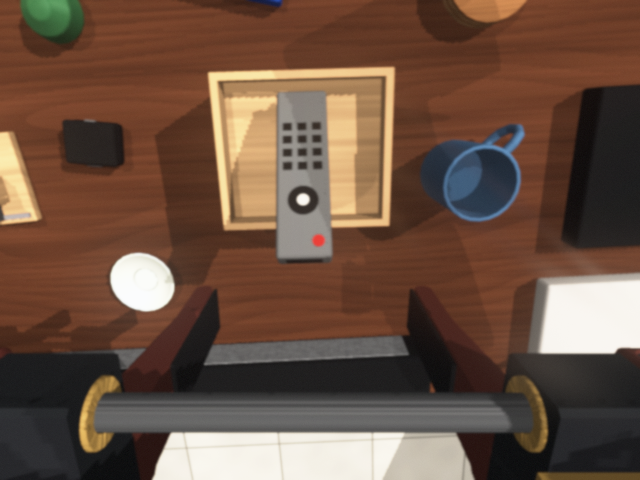

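The wrist view shows the remote with tail edge (278..326, 93), ring (303,200), red button (319,240) and head edge (277..331, 258).

```bash
python3 - <<'E'
from h import *
import pickle
o=pickle.load(open("w2.pkl","rb"));C=cam("wrist",o);T=cam("top");S=cam("side")
r1,e1=tri(C,(303,200),T,(262.35,201.1));r2,e2=tri(C,(303,200),S,(265.6,268.85));print(r1,e1,r2,e2)
r3,e3=tri(C,(319,240),S,(253.35,266.85));print("red",r3,e3)
for z in (r1,r2):
    n=np.array([-np.sin(np.radians(35)),0,np.cos(np.radians(35))])
    P={}
    for k,u,v in(("t-",278,92.5),("t+",326.5,92.5),("h-",277,258),("h+",331,258),("ring",303,200)):
        c,d=ray(C,u,v);P[k]=c+d*(n@(z-c))/(n@d)
    t=(P["t-"]+P["t+"])/2;h=(P["h-"]+P["h+"])/2
    print(P,"len",np.linalg.norm(h-t),"w",np.linalg.norm(P["t+"]-P["t-"]),np.linalg.norm(P["h+"]-P["h-"]),"mid",(t+h)/2,"yaw",np.degrees(np.arctan2(*(h-t)[[1,0]])))
E
```

```text
[603.09 249.26 179.59] 0.8911934129920016 [605.27 249.13 170.53] 0.22451373439109054
red [635.02 260.83 190.  ] 0.21080451468356867
{'t-': array([517.06, 230.9 , 119.35]), 't+': array([519.44, 274.27, 121.01]), 'h-': array([642.59, 227.35, 207.25]), 'h+': array([644.39, 269.4 , 208.5 ]), 'ring': array([603.45, 249.45, 179.84])} len 152.95168306804595 w 43.46760869515667 42.10602298640437 mid [580.87 250.48 164.03] yaw -1.9230924939241831
{'t-': array([516.41, 230.03, 108.31]), 't+': array([518.86, 274.68, 110.02]), 'h-': array([645.67, 226.38, 198.81]), 'h+': array([647.52, 269.67, 200.11]), 'ring': array([605.37, 249.13, 170.6 ])} len 157.48251126868178 w 44.75523275616547 43.353313323697 mid [582.12 250.19 154.31] yaw -1.923092493924178
```

```bash
python3 -m pendant '{"grip":[1,1,1,1,1,1,1,1,1,1,1],"linear":[[0,0,0],[0,0,0],[0,0,0],[0,0,0],[0,0,0],[0,0,0],[-20.4,-1.5,16.8],[-20.4,-1.5,16.8],[-20.4,-1.5,16.8],[-20.4,-1.5,16.8],[0,0,0]],"angular":[[0,0,-0.02],[0,0.104,0],[0,0.104,0],[0,0.104,0],[0,0.104,0],[0,0.104,0],[0,0,0],[0,0,0],[0,0,0],[0,0,0],[0,0,0]]}'
cat > st.py <<'E'
from h import *
import sys
o=ctrl.get_obs();R=Ro.from_rotvec(o["orientation"]).as_matrix();print(o["t"],"p",o["ee_pos"],"q",o["qpos"],"F",o["ft_force"],"w",o["width"],o["grasp_force"]);print(R)
if len(sys.argv)>1: d=np.array(eval(sys.argv[1]))-o["ee_pos"]; print("tool move",R.T@d)
E
python3 st.py "[615.9,248.8,153.3]"
```

```text
t: 5.03
ee_pos: [659.9, 238.9, 225.6]
orientation: [-0.044, -2.613, -0.008]
ft_force: [-0.6, 0.3, -0.0]
width: 87.5
grasp_force: 0.0
5.0333 p [659.87 238.85 225.6 ] q [ 0.27  0.8   1.05  0.15  1.79 -1.28] F [-0.63  0.32 -0.02] w 87.50021524047835 0.0
[[-0.86  0.03 -0.5 ]
 [ 0.03  1.    0.01]
 [ 0.5  -0.   -0.86]]
tool move [ 1.85  8.68 84.74]
```

```bash
python3 -m pendant '{"grip":[1,1,1,1,1,1],"linear":[[1.8,8.7,0],[0,0,21],[0,0,21],[0,0,21],[0,0,21],[0,0,0]],"angular":[[0,0,0],[0,0,0],[0,0,0],[0,0,0],[0,0,0],[0,0,0]]}'
python3 st.py "[615.9,248.8,153.3]"; python3 - <<'E'
from h import *
cv2.imwrite("pics/w3.png",ctrl.get_image("wrist")[...,::-1])
E
```

```text
t: 5.53
ee_pos: [615.0, 252.2, 159.0]
orientation: [-0.04, -2.618, -0.01]
ft_force: [0.2, 1.1, 0.3]
width: 87.5
grasp_force: 0.0
5.5333 p [615.02 252.24 159.03] q [ 0.3   0.8   1.21  0.16  1.63 -1.28] F [0.23 1.08 0.29] w 87.49962562599939 0.0
[[-0.87  0.03 -0.5 ]
 [ 0.03  1.    0.01]
 [ 0.5  -0.   -0.87]]
tool move [-3.72 -3.41  4.47]
```

View pics/w3.png

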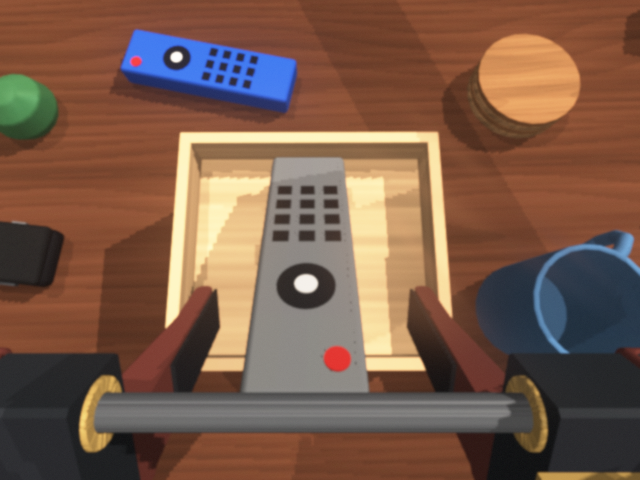

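The remote lies between the fingers, about 3 mm left of centre (remote middle 306 against fingers 313 px). That agrees with the computed correction, so I correct and close.

```bash
python3 -m pendant '{"grip":[1,1,0.2,-1,-1,-1,-1,-1,-1,-1],"linear":[[-3.7,-3.4,4.5],[0,0,0],[0,0,0],[0,0,0],[0,0,0],[0,0,0],[0,0,0],[0,0,0],[0,0,0],[0,0,0]],"angular":[[0,0,0],[0,0,0],[0,0,0],[0,0,0],[0,0,0],[0,0,0],[0,0,0],[0,0,0],[0,0,0],[0,0,0]]}'
python3 st.py
```

```text
t: 6.42
ee_pos: [618.8, 248.8, 153.9]
orientation: [-0.04, -2.621, -0.011]
ft_force: [-0.2, 1.3, 0.7]
width: 45.9
grasp_force: 30.0
6.4167 p [618.75 248.76 153.87] q [ 0.29  0.81  1.21  0.16  1.62 -1.28] F [-0.2   1.34  0.73] w 45.94825769533047 29.99719887971878
[[-0.87  0.03 -0.5 ]
 [ 0.03  1.    0.02]
 [ 0.5   0.   -0.87]]
```

```bash
python3 -m pendant '{"grip":[-1,-1,-1,-1,-1,-1,-1,-1,-1,-1,-1,-1],"linear":[[5,0,-8.7],[10,0,-17.4],[15,0,-26],[15,0,-26],[15,0,-26],[10,0,-17],[0,0,0],[0,0,0],[0,0,0],[0,0,0],[0,0,0],[0,0,0]],"angular":[[0,0,0],[0,0,0],[0,0,0],[0,0,0],[0,0,0],[0,0,0],[0,-0.1,0],[0,-0.1,0],[0,-0.1,0],[0,-0.1,0],[0,-0.1,0],[0,-0.1,0]]}'
python3 st.py "[600,-158,260]"
```

```text
t: 7.42
ee_pos: [618.3, 248.8, 295.3]
orientation: [0.047, 3.055, -0.0]
ft_force: [0.6, -0.3, -2.4]
width: 45.6
grasp_force: 30.0
7.4167 p [618.26 248.82 295.33] q [ 0.38  0.38  1.52 -0.04  1.16 -1.15] F [ 0.56 -0.33 -2.36] w 45.60946285626025 29.995519816875458
[[-1.    0.03  0.09]
 [ 0.03  1.   -0.  ]
 [-0.09  0.   -1.  ]]
tool move [   8.74 -407.23   34.24]
```

```bash
python3 -m pendant '{"grip":[-1,-1,-1,-1,-1,-1,-1,-1,-1,-1,-1,-1],"linear":[[0.8,-20,0],[0.8,-38,0],[0.8,-38.5,0],[0.8,-38.5,0],[0.8,-38.5,0],[0.8,-38.5,0],[0.8,-38.5,0],[0.8,-38.5,0],[0.8,-38.5,0],[0.8,-38.5,0],[0.8,-25,0],[0,-15,0]],"angular":[[0,0,0],[0,0,0],[0,0,0],[0,0,0],[0,0,0],[0,0,0],[0,0,0],[0,0,0],[0,0,0],[0,0,0],[0,0,0],[0,0,0]]}'
python3 -m pendant '{"grip":[-1,-1,-1,-1,-1,-1,-1],"linear":[[0,0,0],[0,0,0],[0,0,0],[0,0,0],[0,0,0],[0,0,0],[0,0,0]],"angular":[[0,0,-0.084],[0,-0.09,0],[0,-0.09,0],[0,-0.09,0],[0,-0.09,0],[0,0,0],[0,0,0]]}'
python3 st.py; python3 - <<'E'
from h import *
cv2.imwrite("pics/s2.png",ctrl.get_image("side")[...,::-1]);cv2.imwrite("pics/w4.png",ctrl.get_image("wrist")[...,::-1])
a=cv2.imread("pics/s2.png")[100:260,200:370];b=cv2.imread("pics/w4.png")
cv2.imwrite("pics/c4.png",np.hstack([cv2.resize(a,(400,376),interpolation=cv2.INTER_CUBIC),cv2.resize(b,(400,300))[0:300].repeat(1,0) if 0 else cv2.copyMakeBorder(cv2.resize(b,(400,300)),0,76,0,0,0)]))
E
```

```text
t: 8.42
ee_pos: [596.2, -159.8, 293.7]
orientation: [0.051, 3.061, -0.003]
ft_force: [0.8, 0.9, -0.4]
width: 46.2
grasp_force: 30.0
t: 9.0
ee_pos: [595.8, -156.8, 293.3]
orientation: [-0.072, 2.703, 0.007]
ft_force: [0.3, -1.0, -0.6]
width: 46.1
grasp_force: 30.0
9.0 p [ 595.77 -156.83  293.3 ] q [-0.36  0.17  1.88  0.26  0.7  -2.15] F [ 0.27 -1.   -0.55] w 46.12417882819005 29.996296763420105
[[-0.9  -0.05  0.42]
 [-0.05  1.    0.02]
 [-0.42 -0.01 -0.91]]
```

View pics/c4.png

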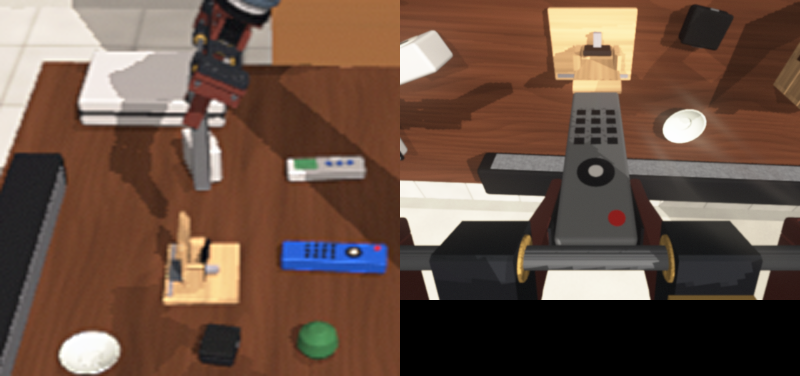

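The remote hangs between the fingers, keys to the front, tail edge at about (275..349, 149) in the wrist image. I measure its pitch and position in the hand from the outline.

```bash
python3 - <<'E'
from h import *
im=cv2.imread("pics/w4.png");hsv=cv2.cvtColor(im,cv2.COLOR_BGR2HSV)
print(hsv[[160,200,250,330],[290,290,280,280]])
for v in(145,147,149,151,153,155,160,180,200,250,300,340,370,380,385,390,395):
    row=im[v].astype(int);d=(row.max(1)-row.min(1)<14)&(row.max(1)<125)&(row.max(1)>45)
    x=np.flatnonzero(d[230:400])+230
    print(v,(x.min(),x.max()) if len(x) else None,len(x), im[v,300])
m=cv2.inRange(hsv[250:300,270:340],(0,0,110),(180,60,255));n,l,s,c=cv2.connectedComponentsWithStats(m);print(s+[270,250,0,0,0],c+[270,250])
E
```

```text
[[ 12  23 113]
 [ 15  20 100]
 [ 10  19  81]
 [ 18  16  78]]
145 None 0 [141 198 237]
147 None 0 [114 152 189]
149 None 0 [103 110 120]
151 (np.int64(280), np.int64(344)) 58 [103 108 115]
153 (np.int64(279), np.int64(345)) 62 [102 108 114]
155 (np.int64(278), np.int64(347)) 70 [102 108 115]
160 (np.int64(278), np.int64(348)) 71 [102 107 113]
180 (np.int64(275), np.int64(351)) 43 [101 105 109]
200 (np.int64(272), np.int64(354)) 83 [91 93 98]
250 (np.int64(231), np.int64(361)) 126 [74 77 79]
300 (np.int64(257), np.int64(399)) 122 [74 75 78]
340 (np.int64(252), np.int64(374)) 98 [74 77 78]
370 (np.int64(237), np.int64(378)) 132 [75 78 79]
380 (np.int64(238), np.int64(379)) 136 [80 82 83]
385 (np.int64(238), np.int64(379)) 134 [93 95 95]
390 (np.int64(238), np.int64(377)) 133 [78 81 82]
395 (np.int64(230), np.int64(398)) 128 [44 45 46]
[[ 270  250   70   50 3158]
 [ 302  264   23   19  342]] [[303.59 274.68]
 [312.93 272.87]]
```

```bash
cat > pit.py <<'E'
from h import *
def fit(fn,rows,xl,xr):
    g=cv2.GaussianBlur(cv2.imread(fn),(3,3),0).astype(float);L=[];Rr=[];K=[]
    d=np.abs(np.diff(g,axis=1)).sum(2)
    for v in rows:
        def pk(a,w=7):
            a=int(round(a));s=d[v,a-w:a+w+1]**2;return (s*(np.arange(a-w,a+w+1)+.5)).sum()/s.sum()
        K.append(v);L.append(pk(xl(v)));Rr.append(pk(xr(v)))
    K=np.array(K);out=[]
    for E in(np.array(L),np.array(Rr)):
        k=np.ones(len(K),bool)
        for _ in range(4):
            p=np.polyfit(K[k],E[k],1);r=E-np.polyval(p,K);k=abs(r)<max(.4,1.5*r[k].std())
        out.append(p);print("  edge",p,r[k].std(),k.sum())
    p=out[1]-out[0];v0=-p[1]/p[0];C=ctrl.camera_params("wrist");f=240/np.tan(np.radians(C["vfov"]/2))
    u0=np.polyval(out[0],v0);D=C["T_tool_cam"][:3,:3]@np.array([(u0-C["cx"])/f,(v0-C["cy"])/f,1]);D/=np.linalg.norm(D)
    print(fn,v0,"tail dir tool",D,"angle from tool z",np.degrees(np.arctan2(D[0],D[2])));return out
if __name__=="__main__":
    fit("pics/w3.png",range(165,280),lambda v:273-(v-160)*30/230,lambda v:344+(v-160)*24/230)
    fit("pics/w4.png",range(156,235),lambda v:278-(v-160)*.15,lambda v:348.5+(v-160)*.145)
E
python3 pit.py
```

```text
edge [ -0.15 296.9 ] 0.2280485691176487 73
  edge [  0.11 325.76] 0.17487761067038113 104
pics/w3.png -112.14143130775719 tail dir tool [0.41 0.   0.91] angle from tool z 24.422319488436706
  edge [ -0.12 295.89] 0.4291792889283778 43
  edge [  0.13 329.36] 0.09838376356431525 65
pics/w4.png -134.89771312828626 tail dir tool [ 0.44 -0.    0.9 ] angle from tool z 26.2064152677261
```

```bash
cat > tail.py <<'E'
from pit import *
def tail(fn,a,vt,o):
    L,Rr=fit(fn,*a);C=ctrl.camera_params("wrist");f=240/np.tan(np.radians(C["vfov"]/2));T=C["T_tool_cam"]
    vm=(a[0][0]+a[0][-1])/2
    w=np.polyval(Rr-L,vm);uc=np.polyval((L+Rr)/2,vm);Z=46*f/w;P=np.array([(uc-C["cx"])/f*Z,(vm-C["cy"])/f*Z,Z])
    P=T[:3,:3]@P+T[:3,3]                      # on face, tool frame
    th=np.radians(25);D=np.array([np.sin(th),0,np.cos(th)]);N=np.array([np.cos(th),0,-np.sin(th)])   # tail dir, key normal
    c=T[:3,3];r=T[:3,:3]@np.array([(np.polyval((L+Rr)/2,vt)-C["cx"])/f,(vt-C["cy"])/f,1])
    t=(N@(P-c))/(N@r);E=c+r*t;tc=E-11*N
    R=Ro.from_rotvec(o["orientation"]).as_matrix()
    print("face offset from grasp pt (want ~11)",N@(P-[0,0,-19]),"tail dist from grasp",D@(tc-[0,0,-19]),"tail tool",tc,"world",R@tc+o["ee_pos"],"taildir world",R@D)
if __name__=="__main__":
    tail("pics/w4.png",(range(156,235),lambda v:278-(v-160)*.15,lambda v:348.5+(v-160)*.145),148.5,ctrl.get_obs())
E
python3 tail.py
```

```text
edge [ -0.12 295.89] 0.4291792889283778 43
  edge [  0.13 329.36] 0.09838376356431525 65
pics/w4.png -134.89771312828626 tail dir tool [ 0.44 -0.    0.9 ] angle from tool z 26.2064152677261
face offset from grasp pt (want ~11) 8.066253355728165 tail dist from grasp 135.563271878095 tail tool [ 54.63   0.5  105.1 ] world [ 593.   -157.57  175.71] taildir world [ 0.   -0.01 -1.  ]
```

```bash
python3 - <<'E'
from h import *
im=cv2.imread("pics/w4.png");o=ctrl.get_obs();C=cam("wrist",o)
cv2.imwrite("pics/c5.png",cv2.resize(im[5:160,220:400],None,fx=4,fy=3.8,interpolation=cv2.INTER_CUBIC))
E
```

```text
(no output)
```

View pics/c5.png

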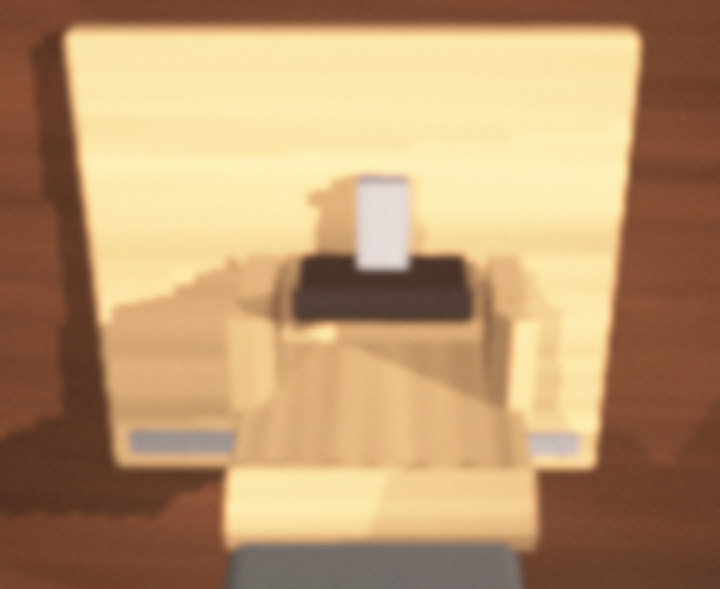

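Clear view of the stand: keeper at crop x 293..472, rest top at 223..540, remote tail at 230..523. From these I get the sideways error.

```bash
python3 - <<'E'
from h import *
o=ctrl.get_obs();C=cam("wrist",o)
S0=np.array([594.5,-163]);y=np.radians(3.1);A=np.array([[np.cos(y),np.sin(y)],[-np.sin(y),np.cos(y)]])
loc=lambda P:np.r_[A@(P[:2]-S0),P[2]]
px=lambda x,v:(220+x/4-.4,5+v/3.8-.4)
for n,xs,v,z in(("keeper",(293,472),300,63),("rest",(223,540),545,102),("cheek out",(228,537),320,56),("tail",(229,523),547,176),("footF",(65,642),30,12),("footB",(115,598),467,12)):
    r=[loc(plane(C,*px(x,v),z)) for x in xs];print(n,r[0],r[1],"w",r[1][1]-r[0][1],"mid",np.mean(r,0)[1])
t=loc(np.array([593,-157.57,175]));print("tail calc loc",t)
E
```

```text
keeper [-11.56 -13.24  63.  ] [-11.66  25.8   63.  ] w 39.04823201352225 mid 6.28048687322268
rest [ 29.31 -28.19 102.  ] [ 29.04  40.82 102.  ] w 69.01066263114006 mid 6.315769655891012
cheek out [ -4.14 -28.44  56.  ] [-4.33 40.98 56.  ] w 69.4240661298269 mid 6.267380794911176
tail [-12.26 -18.65 176.  ] [-12.45  29.77 176.  ] w 48.41485625949795 mid 5.5616220139418875
footF [-54.91 -64.96  12.  ] [-55.09  63.8   12.  ] w 128.75620768134996 mid -0.5813554507003786
footB [ 55.5  -66.35  12.  ] [55.05 64.8  12.  ] w 131.15547519972398 mid -0.7734429512503667
tail calc loc [ -1.2   5.5 175. ]
```

```bash
python3 -m pendant '{"grip":[-1,-1,-1,-1,-1],"linear":[[0,0.8,0],[9.8,0.2,21.2],[9.8,0.2,21.2],[9.8,0.2,21.2],[0,0,0]],"angular":[[0,0,0],[0,0,0],[0,0,0],[0,0,0],[0,0,0]]}'
python3 st.py "[594.5,-156,183]"; python3 - <<'E'
from h import *
cv2.imwrite("pics/s3.png",ctrl.get_image("side")[...,::-1]);cv2.imwrite("pics/w5.png",ctrl.get_image("wrist")[...,::-1])
a=cv2.imread("pics/s3.png")[130:240,240:330];b=cv2.imread("pics/w5.png")[0:300,180:460]
cv2.imwrite("pics/c6.png",np.hstack([cv2.resize(a,(400,489),interpolation=cv2.INTER_CUBIC),cv2.resize(b,(400,489)[:1]+(489,)) if 0 else cv2.copyMakeBorder(cv2.resize(b,(400,429)),0,60,0,0,0)]))
E
```

```text
t: 9.52
ee_pos: [595.6, -154.6, 218.4]
orientation: [-0.074, 2.708, 0.011]
ft_force: [-0.4, 0.2, -1.7]
width: 45.6
grasp_force: 30.0
9.5167 p [ 595.59 -154.56  218.38] q [-0.36  0.28  1.94  0.32  0.54 -2.23] F [-0.45  0.25 -1.69] w 45.55996005260488 29.996303915977478
[[-0.91 -0.05  0.42]
 [-0.05  1.    0.02]
 [-0.42 -0.   -0.91]]
tool move [15.88 -1.25 31.64]
```

View pics/c6.png

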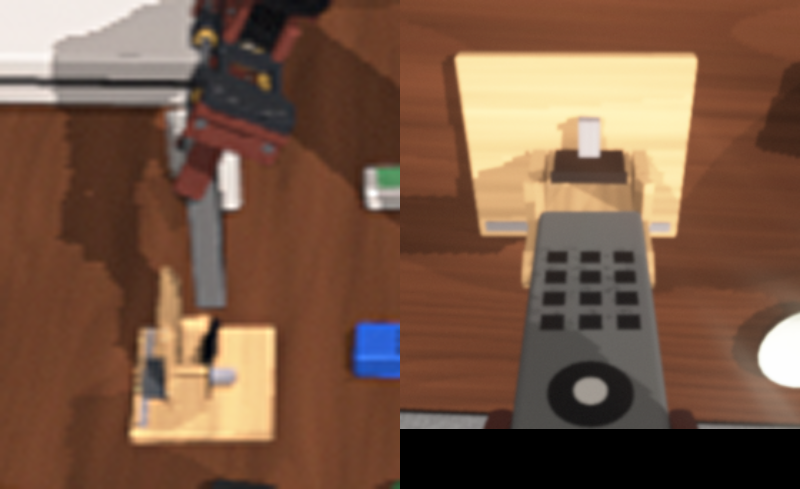

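Side and wrist views show the tail over the slot: tail, keeper and rest are all centred at x≈589 in the crop. Descending in steps, watching the force.

```bash
for i in 1 2; do python3 -m pendant '{"grip":[-1,-1,-1],"linear":[[4.2,0,9.1],[4.2,0,9.1],[0,0,0]],"angular":[[0,0,0],[0,0,0],[0,0,0]]}'; done
python3 st.py
```

```text
t: 9.87
ee_pos: [597.0, -155.7, 201.7]
orientation: [-0.074, 2.702, 0.008]
ft_force: [0.1, -0.1, -1.9]
width: 45.9
grasp_force: 30.0
t: 10.12
ee_pos: [596.4, -155.7, 180.6]
orientation: [-0.073, 2.704, 0.009]
ft_force: [0.1, 0.8, -1.2]
width: 45.7
grasp_force: 30.0
10.1167 p [ 596.44 -155.67  180.6 ] q [-0.36  0.34  1.97  0.38  0.46 -2.29] F [ 0.13  0.84 -1.19] w 45.705027881458555 29.996352195739746
[[-0.9  -0.05  0.42]
 [-0.05  1.    0.02]
 [-0.42 -0.01 -0.91]]
```

```bash
for i in 1 2 3; do python3 -m pendant '{"grip":[-1,-1,-1],"linear":[[2.1,0,4.55],[2.1,0,4.55],[0,0,0]],"angular":[[0,0,0],[0,0,0],[0,0,0]]}' | egrep "ee_pos|ft|width"; done
```

```text
ee_pos: [599.2, -156.5, 174.1]
ft_force: [-1.1, 0.9, 6.9]
width: 46.0
ee_pos: [603.9, -157.5, 169.0]
ft_force: [-0.2, 5.5, 27.8]
width: 46.5
ee_pos: [605.4, -157.9, 160.4]
ft_force: [1.7, 7.1, 34.5]
width: 46.2
```

```bash
python3 st.py; python3 - <<'E'
from h import *
cv2.imwrite("pics/s4.png",ctrl.get_image("side")[...,::-1]);cv2.imwrite("pics/w6.png",ctrl.get_image("wrist")[...,::-1])
a=cv2.imread("pics/s4.png")[130:240,240:330];b=cv2.imread("pics/w6.png")[0:300,180:460]
cv2.imwrite("pics/c7.png",np.hstack([cv2.resize(a,(400,489),interpolation=cv2.INTER_CUBIC),cv2.copyMakeBorder(cv2.resize(b,(400,429)),0,60,0,0,0)]))
E
```

```text
10.8667 p [ 605.4  -157.89  160.45] q [-0.36  0.38  1.98  0.44  0.39 -2.36] F [ 1.69  7.07 34.51] w 46.155193888657315 29.959433376789093
[[-0.9  -0.05  0.44]
 [-0.05  1.    0.01]
 [-0.44 -0.01 -0.9 ]]
```

View pics/c7.png

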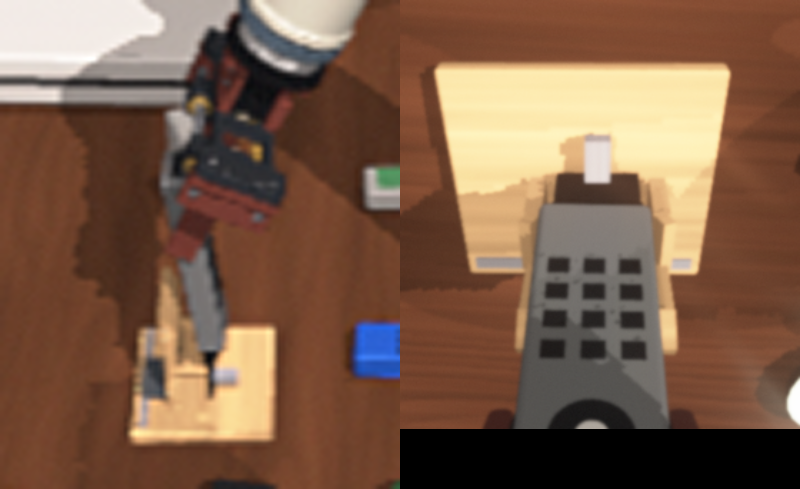

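The tail has caught on the keeper's top edge (keeper at rest, remote tipped, head back), while sideways it is centred (596 against 596.5). I lift off and re-measure its tilt in the hand.

```bash
python3 -m pendant '{"grip":[-1,-1,-1,-1],"linear":[[-8.4,0,-18.2],[-8.4,0,-18.2],[-4.2,0,-9.1],[0,0,0]],"angular":[[0,0,0],[0,0,0],[0,0,0],[0,0,0]]}'
python3 st.py; python3 - <<'E'
from h import *
im=ctrl.get_image("wrist")[...,::-1].copy();cv2.imwrite("pics/w7.png",im)
a=ctrl.get_image("side")[...,::-1][130:240,240:330];b=im[0:300,180:460]
cv2.imwrite("pics/c8.png",np.hstack([cv2.resize(a,(400,489),interpolation=cv2.INTER_CUBIC),cv2.copyMakeBorder(cv2.resize(b,(400,429)),0,60,0,0,0)]))
g=cv2.GaussianBlur(im,(3,3),0).astype(int);d=abs(np.diff(g,axis=1)).sum(2)
for v in range(130,230,10):
    print(v,220+np.argsort(-d[v,220:300])[:3],315+np.argsort(-d[v,315:410])[:3])
print(g[100:170:4,313])
E
```

```text
t: 11.3
ee_pos: [599.0, -156.5, 205.6]
orientation: [-0.074, 2.696, 0.004]
ft_force: [-0.3, -0.4, -1.8]
width: 45.8
grasp_force: 29.8
11.3 p [ 598.97 -156.53  205.56] q [-0.36  0.3   1.95  0.35  0.5  -2.26] F [-0.27 -0.41 -1.82] w 45.79349350106758 29.820796251296997
[[-0.9  -0.05  0.43]
 [-0.05  1.    0.01]
 [-0.43 -0.01 -0.9 ]]
130 [286 287 229] [383 382 384]
140 [231 232 230] [381 382 354]
150 [233 232 275] [380 381 379]
160 [234 235 233] [379 378 380]
170 [269 268 273] [377 376 356]
180 [267 271 272] [361 360 362]
190 [266 265 271] [362 363 361]
200 [280 281 296] [363 362 358]
210 [268 272 271] [362 360 359]
220 [279 295 278] [349 333 322]
[[221 225 234]
 [221 225 233]
 [221 225 233]
 [159 165 181]
 [ 46  58  83]
 [ 45  57  80]
 [ 49  59  79]
 [ 55  63  81]
 [ 67  88 115]
 [111 158 203]
 [127 181 227]
 [118 133 153]
 [121 125 133]
 [121 124 133]
 [121 124 132]
 [121 124 131]
 [121 124 131]
 [120 123 129]]
```

```bash
python3 - <<'E'
from h import *
im=cv2.imread("pics/w7.png");hsv=cv2.cvtColor(im,cv2.COLOR_BGR2HSV)
m=((hsv[...,1]<45)&(hsv[...,2]>60)&(hsv[...,2]<150)).astype(np.uint8)
n,l,s,c=cv2.connectedComponentsWithStats(m);i=l[150,313];print(s[i])
L=[];R=[];V=[]
for v in range(140,340,8):
    x=np.flatnonzero(l[v]==i);print(v,x.min() if len(x) else 0,x.max() if len(x) else 0,end="; ")
# ring centre
w=cv2.inRange(hsv[220:360,280:350],(0,0,125),(180,45,255));n,l2,s2,c2=cv2.connectedComponentsWithStats(w);print([(a,b+[280,220]) for a,b in zip(s2[1:],c2[1:]) if a[4]>60])
for v in range(138,152):print(v,im[v,300],im[v,325])
E
```

```text
[  250   144   127   249 19981]
140 0 0; 148 278 352; 156 277 353; 164 276 354; 172 275 355; 180 274 356; 188 273 356; 196 272 357; 204 272 358; 212 270 359; 220 269 360; 228 269 360; 236 268 361; 244 267 362; 252 266 363; 260 265 363; 268 264 364; 276 263 365; 284 262 365; 292 261 367; 300 260 367; 308 259 367; 316 258 368; 324 257 369; 332 256 370; [(array([ 22,  74,  24,  22, 424], dtype=int32), array([313.46, 304.52]))]
138 [119 170 217] [ 96 138 180]
139 [121 172 218] [ 98 140 181]
140 [120 170 217] [ 98 141 182]
141 [118 166 211] [ 95 135 177]
142 [112 152 192] [ 93 129 166]
143 [111 134 161] [ 98 119 146]
144 [118 127 141] [109 119 135]
145 [120 125 135] [119 124 134]
146 [121 125 134] [121 125 135]
147 [119 125 133] [120 125 134]
148 [120 124 133] [120 124 134]
149 [118 122 132] [121 125 134]
150 [121 124 132] [121 125 134]
151 [122 126 134] [120 124 133]
```

```bash
cat > ik.py <<'E'
from h import *
from scipy.optimize import least_squares
D=[([-1.181,.4238,1.6306,0,1.0886,-.019],[248.26,-573.04,221.99],[-3.0749,-.6373,.0004]),
([-.3,.26,1.63,0,1.25,-1.93],[559.47,-161.27,320],[.087,-3.139,-.001]),
([.29,.81,1.21,.16,1.62,-1.28],[618.75,248.76,153.87],[-.04,-2.621,-.011]),
([.38,.38,1.52,-.04,1.16,-1.15],[618.26,248.82,295.33],[.047,3.055,0]),
([-.36,.17,1.88,.26,.70,-2.15],[595.77,-156.83,293.3],[-.072,2.703,.007]),
([-.36,.34,1.97,.38,.46,-2.29],[596.44,-155.67,180.6],[-.073,2.704,.009]),
]
Z=lambda a:Ro.from_euler("z",a);Y=lambda a:Ro.from_euler("y",a)
def fk(q,L):
    h,a,b,t,e,y0=L
    R1=Z(q[0])*Y(q[1]);R2=R1*Y(q[2]);R4=R2*Z(q[3]);R5=R4*Y(q[4]);R6=R5*Z(q[5]+y0)
    return np.array([0,0,h])+R1.apply([0,0,a])+R2.apply([e,0,b])+R6.apply([0,0,t]),R6
def err(q,L,p,r):
    P,R=fk(q,L);return np.r_[P-p,300*(R.inv()*r).as_rotvec()]
o=ctrl.get_obs();D.append((o["qpos"],o["ee_pos"],o["orientation"]))
best=min((least_squares(lambda L:np.concatenate([err(q,L,p,Ro.from_rotvec(r)) for q,p,r in D]),[200,480,480,200,0,y0],loss="soft_l1") for y0 in(-np.pi/2,np.pi/2)),key=lambda s:s.cost)
L=best.x
if __name__=="__main__":
    print(L,np.abs(best.fun).max(),best.cost)
    R0=Ro.from_rotvec(o["orientation"])
    for tilt in(0,-.05,-.1,-.13):
        R=R0*Y(tilt);z=R.as_matrix()[:,2]
        for gz in(200,160,139,135):
            p=np.array([594.,-155.5,gz])+19*z
            s=least_squares(lambda q:err(q,L,p,R),o["qpos"]);print(tilt,gz,s.x,s.cost)
E
python3 ik.py
```

```text
[335.08 571.63 489.13 326.57  91.86   1.57] 11.040263083369325 92.30011014460646
0 200 [-0.33  0.34  1.97  0.37  0.45 -2.26] 1.8769831518510543e-26
0 160 [-0.33  0.41  1.99  0.45  0.37 -2.35] 6.291675664083792e-25
0 139 [-0.33  0.45  2.    0.51  0.32 -2.41] 3.5383714252315316e-26
0 135 [-0.33  0.45  2.    0.52  0.32 -2.43] 1.5091280617314913e-26
-0.05 200 [-0.34  0.33  2.    0.48  0.39 -2.38] 3.186125447784663e-26
-0.05 160 [-0.34  0.41  2.02  0.61  0.31 -2.52] 6.343974966216114e-26
-0.05 139 [-0.34  0.45  2.03  0.71  0.27 -2.62] 2.7101445893676536e-26
-0.05 135 [-0.34  0.45  2.03  0.73  0.27 -2.64] 4.445478658665456e-26
-0.1 200 [-0.36  0.33  2.03  0.64  0.34 -2.54] 2.7570379746152867e-26
-0.1 160 [-0.36  0.41  2.05  0.84  0.27 -2.75] 1.923313768048017e-24
-0.1 139 [-0.36  0.45  2.06  0.99  0.24 -2.91] 1.0074406491848277e-25
-0.1 135 [-0.36  0.46  2.06  1.02  0.24 -2.94] 2.079943022600532e-26
-0.13 200 [-0.36  0.33  2.05  0.76  0.31 -2.66] 3.096919956728311e-26
-0.13 160 [-0.36  0.41  2.06  1.01  0.25 -2.93] 2.9849624478655267e-26
-0.13 139 [-0.36  0.45  2.07  1.19  0.23 -3.11] 1.7469172747402272e-25
-0.13 135 [-0.36  0.46  2.07  1.23  0.23 -3.15] 2.198270807304773e-23
```

Without more pictures: the remote has tipped about 5° in the hand, and q6 has no room to tilt the tool further. So I lower the tail to z≈82, above the keeper, and feel backwards for the back rest.

```bash
python3 -m pendant '{"grip":[-1,-1,-1,-1],"linear":[[6.9,0,14.4],[-3.6,-0.2,1.7],[0,0,0],[0,0,0]],"angular":[[0,0,0],[0,0,0],[0,0,0],[0,0,0]]}' | egrep "ee_pos|ft|width"
for i in 1 2 3 4; do python3 -m pendant '{"grip":[-1,-1,-1],"linear":[[-1.8,-0.1,0.86],[0,0,0],[0,0,0]],"angular":[[0,0,0],[0,0,0],[0,0,0]]}' | egrep "ee_pos|ft"; done
```

```text
ee_pos: [601.2, -156.0, 186.1]
ft_force: [-0.7, -0.3, -1.5]
width: 46.2
ee_pos: [603.6, -156.1, 187.2]
ft_force: [0.3, 0.5, -1.4]
ee_pos: [605.5, -156.1, 187.1]
ft_force: [-0.1, -0.1, -1.4]
ee_pos: [607.4, -156.1, 186.9]
ft_force: [0.3, 0.3, -1.1]
ee_pos: [609.4, -156.0, 186.9]
ft_force: [-1.1, -1.0, -0.7]
```

```bash
for i in 1 2 3 4; do python3 -m pendant '{"grip":[-1,-1,-1],"linear":[[-1.35,-0.1,0.65],[0,0,0],[0,0,0]],"angular":[[0,0,0],[0,0,0],[0,0,0]]}' | egrep "ee_pos|ft"; done
```

```text
ee_pos: [610.9, -156.0, 186.9]
ft_force: [0.2, -0.1, -1.6]
ee_pos: [612.4, -156.1, 186.8]
ft_force: [-0.4, 0.0, -1.3]
ee_pos: [613.9, -156.1, 186.9]
ft_force: [-0.4, -0.5, -1.7]
ee_pos: [615.4, -156.1, 186.8]
ft_force: [0.2, 0.4, -2.0]
```

```bash
cat > prof.py <<'E'
from h import *
import sys
S0=np.array([594.5,-163]);y=np.radians(3.1);A=np.array([[np.cos(y),np.sin(y)],[-np.sin(y),np.cos(y)]])
loc=lambda P:np.r_[A@(P[:2]-S0),P[2]]
def look(fn,o=None):
    if o is None:
        o=ctrl.get_obs();cv2.imwrite(fn,ctrl.get_image("wrist")[...,::-1])
    im=cv2.imread(fn);C=cam("wrist",o);hsv=cv2.cvtColor(im,cv2.COLOR_BGR2HSV)
    m=((hsv[...,1]<45)&(hsv[...,2]>60)&(hsv[...,2]<150)).astype(np.uint8);n,l,s,c=cv2.connectedComponentsWithStats(m);i=l[185,313]
    V=[];W=[];U=[];top=s[i][1]
    for v in range(top+8,300,4):
        x=np.flatnonzero(l[v]==i)
        if len(x)>50:V.append(v);W.append(x.max()-x.min()+1.);U.append((x.max()+x.min())/2)
    p=np.polyfit(V,W,1);pu=np.polyfit(V,U,1);v0=-p[1]/p[0];f=C[2];T=ctrl.camera_params("wrist")["T_tool_cam"]
    d=T[:3,:3]@[(np.polyval(pu,v0)-C[3])/f,(v0-C[4])/f,1];d/=np.linalg.norm(d);R=Ro.from_rotvec(o["orientation"]).as_matrix()
    vt=top-.5;Zc=46*f/(np.polyval(p,vt)+.5);u=np.polyval(pu,vt)
    P=R@(T[:3,:3]@[(u-C[3])/f*Zc,(vt-C[4])/f*Zc,Zc]+T[:3,3])+o["ee_pos"];w=R@d
    print("top row",top,"tool angle",np.degrees(np.arctan2(d[0],d[2])),"tilt fwd of tail (deg)",np.degrees(np.arctan2(-w[0],-w[2])),"roll",np.degrees(np.arctan2(w[1],-w[2])),"tail front edge stand",loc(P),"resid",np.std(np.array(W)-np.polyval(p,V)))
    dk=(im.max(2)<100)&(np.abs(np.arange(640)-318)<20)[None]
    col=im[:top+3,300].max(1);tr=[(r,int(col[r-1]),int(col[r+1])) for r in range(1,top+2) if abs(int(col[r+1])-int(col[r-1]))>40];print(tr)
    return C,top
if __name__=="__main__":
    look(sys.argv[1])
E
python3 - <<'E'
from prof import *
o=ctrl.get_obs()
o7=dict(orientation=np.array([-.074,2.696,.004]),ee_pos=np.array([598.97,-156.53,205.56]))
C,t=look("pics/w7.png",o7)
for r in(112,131): print(r,loc(plane(C,300,r,63)))
C,t=look("pics/w8.png")
for r in range(90,200,12): print(r,loc(plane(C,300,r,63)),loc(plane(C,300,r,104)))
E
```

```text
top row 0 tool angle -107.85164769510303 tilt fwd of tail (deg) -133.37246892681384 roll 176.22037351539277 tail front edge stand [-135.19    7.7   283.29] resid 1.0930361612379104e-13
[]
112 [-24.28  -3.71  63.  ]
131 [-10.26  -4.04  63.  ]
top row 0 tool angle 72.14701228804788 tilt fwd of tail (deg) 46.9007398706562 roll -3.6869481588722928 tail front edge stand [-118.38    7.02  265.23] resid 0.11619127184101996
[]
90 [-30.98  -2.79  63.  ] [-47.38  -1.12 104.  ]
102 [-23.53  -2.96  63.  ] [-41.23  -1.26 104.  ]
114 [-15.74  -3.14  63.  ] [-34.8   -1.41 104.  ]
126 [-7.61 -3.33 63.  ] [-28.09  -1.57 104.  ]
138 [ 0.9  -3.53 63.  ] [-21.07  -1.73 104.  ]
150 [ 9.82 -3.74 63.  ] [-13.71  -1.9  104.  ]
162 [19.16 -3.96 63.  ] [ -6.    -2.08 104.  ]
174 [28.97 -4.18 63.  ] [  2.09  -2.27 104.  ]
186 [39.28 -4.42 63.  ] [ 10.6   -2.47 104.  ]
198 [50.13 -4.68 63.  ] [ 19.55  -2.67 104.  ]
```

```bash
sed -i 's/;i=l\[185,313\]/;i=max((k for k in range(1,n) if 230<s[k][0] and s[k][0]+s[k][2]<410),key=lambda k:s[k][4])/' prof.py; python3 - <<'E'
from prof import *
o7=dict(orientation=np.array([-.074,2.696,.004]),ee_pos=np.array([598.97,-156.53,205.56]))
look("pics/w7.png",o7)
o4=dict(orientation=np.array([-.072,2.703,.007]),ee_pos=np.array([595.77,-156.83,293.3]));look("pics/w4.png",o4)
C,t=look("pics/w8.png",ctrl.get_obs())
im=cv2.imread("pics/w8.png");print([(r,im[r,300].tolist()) for r in range(80,t+6,3)])
E
```

```text
top row 144 tool angle 30.97322597998722 tilt fwd of tail (deg) 5.49690453804244 roll -0.30183013124809277 tail front edge stand [-21.5    6.84 100.52] resid 0.5504176703598918
[(35, 137, 191), (36, 159, 217), (37, 191, 232), (105, 207, 163), (106, 195, 121), (107, 163, 92), (131, 79, 125), (132, 87, 172), (133, 125, 207), (134, 172, 217), (142, 211, 161), (143, 192, 141)]Traceback (most recent call last):
  File "<stdin>", line 4, in <module>
  File "prof.py", line 14, in look
    p=np.polyfit(V,W,1);pu=np.polyfit(V,U,1);v0=-p[1]/p[0];f=C[2];T=ctrl.camera_params("wrist")["T_tool_cam"]
    raise TypeError("expected non-empty vector for x")
TypeError: expected non-empty vector for x
```

```bash
python3 - <<'E'
from prof import *
C,t=look("pics/w8.png",ctrl.get_obs())
im=cv2.imread("pics/w8.png");print([(r,im[r,300].tolist()) for r in range(80,t+6,4)])
T=cam("top")
# foot from current wrist view: foot front edge rows at several columns
for u in(230,250,380,395):
    c=im[:,u].astype(int);b=c[:,1]; print(u,[(r,b[r-1],b[r+1]) for r in range(5,200) if abs(b[r+1]-b[r-1])>50])
for r in(20,30,40,50):print(r,loc(plane(C,313,r,12)))
E
```

```text
top row 144 tool angle 31.478970545179838 tilt fwd of tail (deg) 6.281769619790049 roll -0.22966817693106456 tail front edge stand [-6.23  6.59 83.05] resid 0.522861092632478
[(18, 132, 177), (19, 146, 210), (20, 177, 228), (96, 204, 154), (97, 189, 109), (98, 154, 87), (123, 83, 169), (124, 111, 210), (125, 169, 221), (142, 213, 162), (143, 194, 138)]
[(80, [130, 184, 231]), (84, [125, 178, 227]), (88, [121, 174, 222]), (92, [114, 164, 211]), (96, [100, 143, 189]), (100, [43, 55, 81]), (104, [44, 56, 82]), (108, [43, 55, 79]), (112, [45, 56, 79]), (116, [56, 64, 84]), (120, [54, 61, 79]), (124, [92, 130, 169]), (128, [120, 171, 218]), (132, [119, 170, 217]), (136, [120, 173, 219]), (140, [123, 174, 220]), (144, [116, 125, 138]), (148, [119, 123, 131])]
230 [(18, np.int64(77), np.int64(134)), (19, np.int64(100), np.int64(162))]
250 [(18, np.int64(78), np.int64(129)), (19, np.int64(96), np.int64(160)), (20, np.int64(129), np.int64(183)), (165, np.int64(164), np.int64(87)), (166, np.int64(131), np.int64(61))]
380 [(18, np.int64(73), np.int64(126)), (19, np.int64(90), np.int64(162)), (20, np.int64(126), np.int64(182)), (165, np.int64(218), np.int64(152)), (166, np.int64(199), np.int64(98)), (167, np.int64(152), np.int64(72))]
395 [(19, np.int64(83), np.int64(155)), (20, np.int64(117), np.int64(179))]
20 [-56.77   4.78  12.  ]
30 [-50.81   4.78  12.  ]
40 [-44.66   4.78  12.  ]
50 [-38.31   4.78  12.  ]
```

```bash
python3 - <<'E'
from prof import *
o=ctrl.get_obs();C=cam("wrist",o);im=cv2.imread("pics/w8.png")
W=lambda x,y,z:np.r_[S0+A.T@[x,y],z]
for q in((55,0,12),(11,-22,90),(11,-27,104),(20,-27,104),(11,40,90),(20,40,104),(27,40,104),(-15,-13.5,63),(-15,26.5,63),(0,-19,56),(0,32,56),(11,-17,12),(-4,-10,14)): print(q,proj(C,W(*q)))
for u in(246,252,258,364,372,378):
    c=im[:,u].astype(int);print(u,[(r,c[r].tolist()) for r in range(130,240,6)])
E
```

```text
(55, 0, 12) [307.44 166.7 ]
(11, -22, 90) [269.6  173.59]
(11, -27, 104) [259.25 186.46]
(20, -27, 104) [260.63 198.49]
(11, 40, 90) [368.23 173.94]
(20, 40, 104) [369.02 198.91]
(27, 40, 104) [367.93 207.86]
(-15, -13.5, 63) [283.63 115.15]
(-15, 26.5, 63) [346.74 115.32]
(0, -19, 56) [277.27 131.7 ]
(0, 32, 56) [353.02 131.92]
(11, -17, 12) [284.95 117.75]
(-4, -10, 14) [293.18  99.92]
246 [(130, [118, 171, 217]), (136, [125, 179, 226]), (142, [119, 173, 220]), (148, [109, 157, 201]), (154, [131, 161, 193]), (160, [148, 154, 166]), (166, [58, 86, 123]), (172, [40, 60, 100]), (178, [51, 75, 128]), (184, [48, 72, 124]), (190, [48, 70, 120]), (196, [45, 68, 115]), (202, [46, 67, 115]), (208, [49, 73, 123]), (214, [46, 68, 117]), (220, [46, 69, 118]), (226, [47, 70, 119]), (232, [45, 68, 118]), (238, [46, 69, 121])]
252 [(130, [119, 170, 217]), (136, [124, 178, 224]), (142, [121, 174, 220]), (148, [109, 157, 202]), (154, [130, 160, 192]), (160, [147, 153, 164]), (166, [62, 91, 129]), (172, [48, 70, 119]), (178, [54, 79, 134]), (184, [50, 76, 128]), (190, [47, 71, 119]), (196, [47, 70, 
[... 1219 characters left out ...]
(172, [48, 69, 115]), (178, [49, 70, 117]), (184, [50, 71, 117]), (190, [45, 64, 106]), (196, [45, 64, 104]), (202, [43, 63, 103]), (208, [44, 62, 104]), (214, [44, 65, 107]), (220, [49, 72, 123]), (226, [51, 76, 128]), (232, [48, 70, 119]), (238, [48, 71, 119])]
378 [(130, [168, 229, 251]), (136, [169, 230, 252]), (142, [152, 212, 244]), (148, [143, 203, 241]), (154, [156, 210, 242]), (160, [172, 203, 232]), (166, [106, 152, 201]), (172, [49, 70, 114]), (178, [47, 70, 115]), (184, [48, 70, 115]), (190, [46, 66, 108]), (196, [44, 63, 103]), (202, [44, 63, 103]), (208, [45, 64, 104]), (214, [45, 65, 109]), (220, [49, 72, 122]), (226, [50, 75, 128]), (232, [48, 70, 120]), (238, [50, 73, 122])]
```

```bash
for i in 1 2 3 4; do python3 -m pendant '{"grip":[-1,-1,-1],"linear":[[2.1,0,4.5],[0,0,0],[0,0,0]],"angular":[[0,0,0],[0,0,0],[0,0,0]]}' | egrep "ee_pos|ft"; done; python3 prof.py pics/w9.png
```

```text
ee_pos: [615.0, -156.0, 181.3]
ft_force: [-0.2, -0.3, -1.7]
ee_pos: [615.1, -156.1, 176.4]
ft_force: [0.5, -0.4, -1.8]
ee_pos: [615.2, -156.1, 171.5]
ft_force: [0.1, -0.1, -0.9]
ee_pos: [615.2, -156.2, 166.5]
ft_force: [-0.5, 0.3, -0.8]
top row 144 tool angle 31.600529845531327 tilt fwd of tail (deg) 6.444675469154242 roll -0.13730023325876703 tail front edge stand [-6.74  6.65 63.25] resid 0.4991143015655088
[(27, 133, 178), (28, 146, 209), (29, 178, 227), (109, 196, 128), (110, 168, 94), (111, 128, 83), (139, 75, 157), (140, 101, 195), (143, 190, 142)]
```

```bash
for i in 1 2 3 4; do python3 -m pendant '{"grip":[-1,-1,-1],"linear":[[2.1,0,4.5],[0,0,0],[0,0,0]],"angular":[[0,0,0],[0,0,0],[0,0,0]]}' | egrep "ee_pos|ft"; done; python3 prof.py pics/w10.png
```

```text
ee_pos: [615.2, -156.2, 161.6]
ft_force: [0.0, -0.8, -2.0]
ee_pos: [617.3, -156.4, 158.9]
ft_force: [2.0, 2.5, 7.8]
ee_pos: [619.0, -156.7, 155.6]
ft_force: [1.2, 5.1, 14.1]
ee_pos: [619.3, -156.8, 150.9]
ft_force: [3.4, 5.7, 14.9]
top row 126 tool angle 28.123651954477474 tilt fwd of tail (deg) 2.359945624167325 roll -1.8518719683676794 tail front edge stand [-0.94  2.08 22.66] resid 5.927781539264729
[(25, 140, 193), (26, 160, 216), (96, 224, 142), (97, 198, 98), (98, 142, 84), (127, 93, 138)]
```

```bash
python3 - <<'E'
from h import *
for fn in("pics/w8.png","pics/w9.png","pics/w10.png"):
    im=cv2.imread(fn);hsv=cv2.cvtColor(im,cv2.COLOR_BGR2HSV)
    for v in (100,105,110,114,118,122,126,130):
        x=np.flatnonzero(im[v,250:380].max(1)<105)+250;print(v,(x.min(),x.max(),(x.min()+x.max())/2) if len(x) else 0,end=" | ")
    m=(hsv[...,1]<45)&(hsv[...,2]>60)&(hsv[...,2]<150);print()
    for v in(148,156,164):
        x=np.flatnonzero(m[v,240:390])+240;print(" tail",v,x.min(),x.max(),(x.min()+x.max())/2)
    for v in (150,190,196,200,206,212):
        b=im[v,:,2].astype(int);e=[u for u in range(235,400) if abs(b[u+2]-b[u-2])>60];print("  e",v,e)
E
```

```text
100 (np.int64(290), np.int64(340), np.float64(315.0)) | 105 (np.int64(289), np.int64(342), np.float64(315.5)) | 110 (np.int64(288), np.int64(342), np.float64(315.0)) | 114 (np.int64(287), np.int64(343), np.float64(315.0)) | 118 (np.int64(285), np.int64(345), np.float64(315.0)) | 122 (np.int64(286), np.int64(344), np.float64(315.0)) | 126 0 | 130 0 | 
 tail 148 278 352 315.0
 tail 156 277 353 315.0
 tail 164 276 354 315.0
  e 150 [273, 274, 355, 356, 357, 358, 383, 384, 385, 386, 387]
  e 190 [261, 262, 270, 271, 272, 332, 333, 356, 357, 358, 359, 366, 367, 368, 369, 370]
  e 196 [260, 261, 262, 269, 270, 271, 357, 358, 359, 360, 367, 368, 369, 370]
  e 200 [260, 261, 269, 270, 271, 280, 281, 296, 297, 306, 307, 322, 323, 332, 333, 348, 349, 357, 358, 359, 360, 367, 368, 369, 370]
  e 206 [280, 281, 296, 297, 306, 307, 322, 323, 332, 333, 348, 349, 367, 368, 369]
  e 212 []
100 0 | 105 0 | 110 0 | 114 (np.int64(288), np.int64(343), np.float64(315.5)) | 118 (np.int64(287), np.int64(343), np.float64(315.0)) | 122 (np.int64(286), np.int64(344), np.float64(315.0)) | 126 (np.int64(286), np
[... 858 characters left out ...]
64(316.5)) | 118 (np.int64(282), np.int64(351), np.float64(316.5)) | 122 (np.int64(281), np.int64(353), np.float64(317.0)) | 126 (np.int64(282), np.int64(353), np.float64(317.5)) | 130 0 | 
 tail 148 274 358 316.0
 tail 156 273 358 315.5
 tail 164 272 359 315.5
  e 150 [365, 366, 367, 395, 396, 397, 398]
  e 190 [268, 371, 372, 373]
  e 196 [267, 279, 280, 296, 307, 372, 373, 374]
  e 200 [267, 278, 279, 280, 281, 295, 296, 297, 305, 306, 307, 308, 322, 323, 324, 333, 334, 335, 350, 351, 352, 373, 374, 375]
  e 206 [266, 267, 278, 279, 280, 295, 296, 306, 307, 323, 324, 333, 334, 335, 350, 351, 352, 373, 374, 375, 376]
  e 212 [256, 257, 265, 266, 267, 361, 362, 363, 364, 375, 376, 377, 378]
```

```bash
cat > ring.py <<'E'
from h import *
def an(fn):
    im=cv2.imread(fn);hsv=cv2.cvtColor(im,cv2.COLOR_BGR2HSV)
    w=cv2.inRange(hsv[230:380,285:345],(0,0,130),(180,45,255));n,l2,s2,c2=cv2.connectedComponentsWithStats(w)
    rg=[(c2[k]+[285,230]).round(1).tolist() for k in range(1,n) if 200<s2[k][4]<700]
    m=((hsv[...,1]<45)&(hsv[...,2]>60)&(hsv[...,2]<150)).astype(np.uint8);n,l,s,c=cv2.connectedComponentsWithStats(m);i=l[240,290]
    V=[];W=[]
    for v in range(145,330,3):
        x=np.flatnonzero(l[v]==i)
        if len(x):V.append(v);W.append(x.max()-x.min()+1.)
    V=np.array(V);W=np.array(W);k=np.ones(len(V),bool)
    for _ in range(5): p=np.polyfit(V[k],W[k],1);k=abs(W-np.polyval(p,V))<1.5
    v0=-p[1]/p[0];C=ctrl.camera_params("wrist");f=240/np.tan(np.radians(C["vfov"]/2));d=C["T_tool_cam"][:3,:3]@[0,(v0-C["cy"])/f,1]
    # first key row: dark rows at col 288
    g=im[150:260,288].max(1);kr=[int(r)+150 for r in range(1,109) if abs(int(g[r+1])-int(g[r-1]))>25]
    print(fn,"ring",rg,"angle",np.degrees(np.arctan2(d[0],d[2])).round(1),k.sum(),"w200",np.polyval(p,200).round(1),"keys",kr)
if __name__=="__main__":
    import sys
    for f in sys.argv[1:]: an(f)
E
python3 ring.py pics/w7.png pics/w8.png pics/w9.png pics/w10.png; python3 st.py
```

```text
pics/w7.png ring [[313.4, 304.5]] angle -107.9 56 w200 640.0 keys [179, 180, 181, 189, 190, 191, 197, 198, 199, 208, 209, 210, 215, 216, 217, 228, 229, 237, 238, 249, 250, 251]
pics/w8.png ring [[313.5, 304.5]] angle -107.9 57 w200 640.0 keys [179, 180, 181, 189, 190, 191, 196, 197, 198, 199, 208, 209, 216, 217, 228, 236, 237, 238, 249, 250, 251]
pics/w9.png ring [[313.4, 304.5]] angle -107.9 62 w200 640.0 keys [179, 180, 181, 189, 190, 191, 197, 198, 199, 208, 209, 210, 216, 217, 228, 229, 237, 238, 249, 250, 251]
pics/w10.png ring [[313.6, 320.4]] angle 40.3 55 w200 92.3 keys [173, 174, 175, 185, 186, 187, 194, 195, 196, 207, 208, 209, 217, 218, 219, 231, 232, 242, 243, 257, 258]
15.8833 p [ 619.33 -156.84  150.9 ] q [-0.34  0.41  1.95  0.43  0.39 -2.33] F [ 2.62  6.08 14.14] w 46.022801516853654 29.974407255649567
[[-0.9  -0.05  0.43]
 [-0.05  1.    0.01]
 [-0.43 -0.01 -0.9 ]]
```

Forces and the ring's row (304→320) show the tail has stopped in the slot's mouth and the remote is tipping further tail-forward. The tail is already behind the keeper, so I unload a little and draw the hand forward. The keeper then rights the remote in the fingers (ring back to row ≈273).

```bash
cat > pic.py <<'E'
from h import *
import sys,ring
cv2.imwrite(sys.argv[1],ctrl.get_image("wrist")[...,::-1]);ring.an(sys.argv[1])
E
python3 -m pendant '{"grip":[-1,-1,-1],"linear":[[-2.5,0,-5.4],[0,0,0],[0,0,0]],"angular":[[0,0,0],[0,0,0],[0,0,0]]}' | egrep "ee_pos|ft"
for i in 1 2 3 4; do python3 -m pendant '{"grip":[-1,-1,-1],"linear":[[2.7,0.1,-1.3],[0,0,0],[0,0,0]],"angular":[[0,0,0],[0,0,0],[0,0,0]]}' | egrep "ee_pos|ft"; done; python3 pic.py pics/w11.png
```

```text
ee_pos: [617.2, -156.9, 154.9]
ft_force: [2.2, 2.2, 9.3]
ee_pos: [614.3, -157.0, 154.9]
ft_force: [1.7, 1.9, 9.3]
ee_pos: [611.4, -157.2, 154.9]
ft_force: [2.6, 2.3, 8.4]
ee_pos: [608.5, -157.3, 155.0]
ft_force: [2.9, 1.4, 7.4]
ee_pos: [605.6, -157.4, 155.0]
ft_force: [3.8, 1.2, 7.9]
pics/w11.png ring [[313.4, 320.2]] angle 40.0 55 w200 92.0 keys [173, 174, 175, 176, 186, 187, 188, 194, 195, 196, 197, 207, 208, 209, 210, 217, 218, 219, 232, 233, 242, 243, 244, 257, 258]
```

```bash
for i in 1 2 3 4; do python3 -m pendant '{"grip":[-1,-1,-1],"linear":[[2.7,0.1,-1.3],[0,0,0],[0,0,0]],"angular":[[0,0,0],[0,0,0],[0,0,0]]}' | egrep "ee_pos|ft"; done; python3 pic.py pics/w12.png
```

```text
ee_pos: [602.6, -157.5, 155.0]
ft_force: [3.5, 1.6, 7.0]
ee_pos: [599.8, -157.5, 155.1]
ft_force: [4.1, 1.3, 7.8]
ee_pos: [596.9, -157.4, 155.3]
ft_force: [4.8, 3.0, 8.4]
ee_pos: [594.1, -157.5, 155.5]
ft_force: [4.9, 2.9, 8.0]
pics/w12.png ring [[313.1, 321.7]] angle 35.2 50 w200 88.7 keys [180, 181, 182, 183, 192, 193, 194, 200, 201, 202, 203, 213, 214, 215, 222, 223, 224, 236, 237, 246, 247]
```

```bash
for i in 1 2 3 4; do python3 -m pendant '{"grip":[-1,-1,-1],"linear":[[2.7,0.1,-1.3],[0,0,0],[0,0,0]],"angular":[[0,0,0],[0,0,0],[0,0,0]]}' | egrep "ee_pos|ft"; done; python3 pic.py pics/w13.png; python3 ring.py pics/w4.png
```

```text
ee_pos: [591.1, -157.6, 155.6]
ft_force: [4.6, 2.8, 8.4]
ee_pos: [588.1, -157.7, 155.6]
ft_force: [3.2, 2.5, 9.3]
ee_pos: [585.0, -157.8, 155.5]
ft_force: [4.0, 3.0, 8.1]
ee_pos: [581.9, -157.9, 155.4]
ft_force: [4.4, 2.8, 8.4]
pics/w13.png ring [[313.1, 325.4]] angle 72.1 59 w200 640.0 keys [154, 155, 193, 194, 195, 204, 205, 206, 212, 213, 214, 224, 232, 233, 244, 245, 246, 254, 255]
pics/w4.png ring [[312.8, 272.9]] angle 23.8 32 w200 83.2 keys [175, 176, 183, 184, 188, 189, 190, 197, 198, 203, 204, 212, 213, 214, 219, 220, 230, 231]ring.py:12: RankWarning: Polyfit may be poorly conditioned
  for _ in range(5): p=np.polyfit(V[k],W[k],1);k=abs(W-np.polyval(p,V))<1.5
```

```bash
python3 - <<'E'
from prof import *
o=ctrl.get_obs();C=cam("wrist",o)
im=cv2.imread("pics/w13.png")
for u in(296,303,330):
    c=im[:,u].astype(int);print(u,[(r,c[r].tolist()) for r in range(60,200,5)])
for u in(240,380):
    b=im[:,u,1].astype(int);print(u,[(r) for r in range(2,200) if abs(b[r+1]-b[r-1])>50])
for r in range(20,180,20):print(r,loc(plane(C,300,r,12))[0],loc(plane(C,300,r,63))[0],loc(plane(C,300,r,75))[0])
E
```

```text
296 [(60, [58, 85, 144]), (65, [53, 79, 134]), (70, [52, 77, 132]), (75, [55, 81, 136]), (80, [51, 77, 132]), (85, [77, 113, 164]), (90, [149, 209, 244]), (95, [182, 238, 254]), (100, [180, 237, 253]), (105, [185, 240, 254]), (110, [186, 240, 254]), (115, [184, 239, 254]), (120, [129, 183, 230]), (125, [127, 181, 229]), (130, [142, 200, 239]), (135, [137, 195, 236]), (140, [53, 72, 103]), (145, [43, 54, 77]), (150, [42, 52, 76]), (155, [106, 114, 126]), (160, [129, 136, 146]), (165, [130, 136, 147]), (170, [129, 136, 144]), (175, [129, 135, 143]), (180, [129, 137, 142]), (185, [128, 134, 141]), (190, [119, 124, 131]), (195, [86, 91, 98])]
303 [(60, [55, 83, 142]), (65, [52, 79, 134]), (70, [53, 79, 133]), (75, [53, 80, 135]), (80, [52, 79, 133]), (85, [77, 114, 166]), (90, [150, 210, 244]), (95, [184, 239, 254]), (100, [180, 237, 253]), (105, [184, 239, 254]), (110, [184, 239, 254]), (115, [134, 190, 235]), (120, [129, 184, 230]), (125, [129, 182, 229]), (130, [143, 200, 239]), (135, [137, 193, 235]), (140, [50, 66, 95]), (145, [44, 54, 78]), (150, [42, 51, 75]), (155, [106, 113, 127
[... 657 characters left out ...]
0, [128, 136, 147]), (165, [129, 138, 148]), (170, [129, 137, 145]), (175, [129, 136, 144]), (180, [129, 136, 143]), (185, [127, 134, 141]), (190, [124, 131, 137]), (195, [103, 109, 114])]
240 [85, 86]
380 [85, 86]
20 -97.03795768187152 -109.4824401860981 -112.41055371650435
40 -86.26277777986249 -100.87705006986123 -104.31570237339037
60 -74.76028497431592 -91.69080549658219 -95.67445738417429
80 -62.454267931388934 -81.86284175077965 -86.42956500240099
100 -49.25748223200644 -71.32348275572579 -76.51548287895392
120 -35.06957882838842 -59.99258667510876 -65.8568238155136
140 -19.774547552919525 -47.77750422057714 -54.366435201202464
160 -3.2375378548047 -34.5705395942384 -41.94301059175217
```

The keeper has been dragged to its stop and the tail partly covers it, so the tail is sitting on the keeper again. Lift clear and re-measure.

```bash
python3 -m pendant '{"grip":[-1,-1,-1,-1],"linear":[[-8.4,0,-18],[-8.4,0,-18],[0,0,0],[0,0,0]],"angular":[[0,0,0],[0,0,0],[0,0,0],[0,0,0]]}' | egrep "t:|ee_pos|ft"; python3 pic.py pics/w14.png; python3 - <<'E'
from prof import *
look("pics/w14.png",ctrl.get_obs())
im=cv2.imread("pics/w14.png")
for u in(240,300,328,380):
    b=im[:,u,1].astype(int);print(u,[(r,int(b[r-1]),int(b[r+1])) for r in range(2,200) if abs(b[r+1]-b[r-1])>35])
E
```

```text
t: 19.62
ee_pos: [579.4, -156.9, 193.3]
ft_force: [-0.4, 0.1, -0.8]
pics/w14.png ring [[313.0, 325.3]] angle 72.1 59 w200 640.0 keys [193, 194, 195, 204, 205, 206, 212, 213, 223, 224, 232, 233, 244, 245, 246, 254, 255]
top row 155 tool angle 29.769532606265553 tilt fwd of tail (deg) 4.589067021776878 roll -0.6641307604740107 tail front edge stand [-36.7    6.88  90.95] resid 0.5983740822419221
[(69, 141, 190), (70, 159, 216), (71, 190, 231), (136, 206, 143), (137, 183, 103), (138, 143, 83), (154, 84, 130)]
240 [(68, 76, 112), (69, 84, 143), (70, 112, 166), (71, 143, 182), (72, 166, 202), (73, 182, 224), (150, 227, 187), (194, 176, 105), (195, 150, 70), (196, 105, 62)]
300 [(69, 86, 138), (70, 107, 165), (71, 138, 185), (73, 185, 221), (116, 230, 193), (136, 158, 105), (137, 138, 73), (138, 105, 57), (153, 54, 91), (154, 65, 118), (155, 91, 132)]
328 [(69, 84, 135), (70, 102, 166), (71, 135, 185), (136, 198, 149), (137, 185, 97), (138, 149, 65), (139, 97, 57), (154, 66, 118), (155, 89, 133)]
380 [(69, 77, 131), (70, 95, 169), (71, 131, 187), (74, 194, 230)]
```

```bash
python3 - <<'E'
from prof import *
rv=np.array([-.074,2.696,.004])
def mk(p): return cam("wrist",dict(orientation=rv,ee_pos=np.array(p)))
for n,p,f,a,b in(("w7",(598.97,-156.53,205.56),36,106.5,132.5),("w8",(615.4,-156.1,186.8),19,97.5,123.5),("w9",(615.2,-156.2,166.5),28,110.5,139.5),("w10",(619.33,-156.84,150.9),25.5,97.5,127),("w13",(581.9,-157.9,155.4),85.5,139,154.5),("w14",(579.4,-156.9,193.3),70.5,137,154.5)):
    C=mk(p);print(n,"foot",loc(plane(C,313,f,12))[0].round(1),"keeper front/rear at z63",loc(plane(C,300,a,63))[0].round(1),loc(plane(C,300,b,63))[0].round(1),"rear at 55",loc(plane(C,300,b,55))[0].round(1),"z45",loc(plane(C,300,b,45))[0].round(1))
E
```

```text
w7 foot -57.6 keeper front/rear at z63 -28.2 -9.1 rear at 55 -4.9 z45 0.3
w8 foot -56.6 keeper front/rear at z63 -25.9 -8.8 rear at 55 -4.8 z45 0.1
w9 foot -56.7 keeper front/rear at z63 -27.1 -8.8 rear at 55 -4.4 z45 1.1
w10 foot -58.0 keeper front/rear at z63 -37.3 -20.8 rear at 55 -16.7 z45 -11.6
w13 foot -59.1 keeper front/rear at z63 -48.5 -38.4 rear at 55 -33.6 z45 -27.7
w14 foot -57.5 keeper front/rear at z63 -31.8 -18.3 rear at 55 -13.5 z45 -7.6
```

The keeper positions show that in the second descent the tail did enter the slot (keeper pushed ≈11 mm). Only the remote's lean jammed it, and I then drew it out too far. I repeat the same entry, this time straightening the hand during the descent.

```bash
python3 -m pendant '{"grip":[-1,-1,-1,-1,-1,-1,-1],"linear":[[-9,-0.5,4.3],[-9,-0.5,4.3],[-9,-0.2,4.3],[0,0,0],[5.4,0,11.3],[5.4,0,11.3],[0,0,0]],"angular":[[0,0,0],[0,0,0],[0,0,0],[0,0,0],[0,0,0],[0,0,0],[0,0,0]]}' | egrep "t:|ee_pos|ft"; python3 pic.py pics/w15.png; python3 - <<'E'
from prof import *
look("pics/w15.png",ctrl.get_obs())
E
```

```text
t: 20.25
ee_pos: [607.9, -155.8, 165.1]
ft_force: [-1.2, 0.5, -0.7]
pics/w15.png ring [[313.1, 325.2]] angle 72.1 62 w200 640.0 keys [151, 152, 153, 193, 194, 195, 204, 205, 206, 212, 213, 223, 224, 232, 233, 244, 245, 246, 254, 255]
top row 155 tool angle 31.863921623048956 tilt fwd of tail (deg) 6.828534349696649 roll -0.5761692928608413 tail front edge stand [-9.99  6.16 69.25] resid 0.6939207975140353
[(41, 140, 185), (42, 155, 212), (43, 185, 229), (120, 208, 152), (121, 191, 107), (122, 152, 83), (152, 75, 139), (153, 104, 153)]
```

```bash
python3 -m pendant '{"grip":[-1,-1,-1,-1],"linear":[[-2.7,0.3,1.3],[2.1,0,4.5],[0,0,0],[0,0,0]],"angular":[[0,0,0],[0,0,0],[0,0,0],[0,0,0]]}' | egrep "t:|ee_pos|ft"; for i in 1 2 3; do python3 -m pendant '{"grip":[-1,-1,-1],"linear":[[3.5,0.1,3],[0,0,0],[0,0,0]],"angular":[[0,0,0],[0,0,0],[0,0,0]]}' | egrep "ee_pos|ft"; done; python3 pic.py pics/w16.png;  python3 prof.py pics/w17.png
```

```text
t: 20.63
ee_pos: [612.3, -156.1, 163.1]
ft_force: [-0.9, -0.6, -1.2]
ee_pos: [609.9, -156.1, 158.5]
ft_force: [-0.2, 0.1, -1.3]
ee_pos: [608.3, -156.3, 154.4]
ft_force: [0.0, 0.0, -1.5]
ee_pos: [609.1, -156.8, 153.0]
ft_force: [0.6, 3.2, 12.6]
pics/w16.png ring [[313.1, 327.7]] angle -107.9 62 w200 640.0 keys [152, 153, 154, 193, 194, 195, 204, 205, 206, 212, 213, 223, 224, 225, 233, 234, 245, 246, 255, 256]
top row 153 tool angle 32.84746978127479 tilt fwd of tail (deg) 7.2981393719588175 roll -0.5588626860043246 tail front edge stand [-10.01   5.62  56.34] resid 0.6880923294228326
[(43, 145, 200), (44, 171, 222), (124, 210, 160), (125, 195, 113), (126, 160, 87), (153, 85, 128)]
```

```bash
python3 -m pendant '{"grip":[-1,-1,-1,-1],"linear":[[-2.5,0,-5.4],[-3.6,0.8,1.7],[0,0,0],[0,0,0]],"angular":[[0,0,0],[0,0,0],[0,0,0],[0,0,0]]}' | egrep "t:|ee_pos|ft"; for i in 1 2 3 4; do python3 -m pendant '{"grip":[-1,-1,-1],"linear":[[1.3,0,2.7],[0,0,0],[0,0,0]],"angular":[[0,0,0],[0,0,0],[0,0,0]]}' | egrep "ee_pos|ft"; done; python3 prof.py pics/w18.png
```

```text
t: 21.82
ee_pos: [610.1, -155.0, 155.8]
ft_force: [0.5, -0.5, -1.8]
ee_pos: [610.4, -155.2, 153.1]
ft_force: [-1.2, 1.1, 3.5]
ee_pos: [612.0, -155.4, 152.0]
ft_force: [-0.7, 3.4, 10.5]
ee_pos: [613.4, -155.7, 150.3]
ft_force: [1.4, 4.6, 16.8]
ee_pos: [613.7, -155.8, 147.6]
ft_force: [1.9, 4.6, 17.5]
top row 144 tool angle 36.753257106504165 tilt fwd of tail (deg) 11.101091964982924 roll -0.9268160028183298 tail front edge stand [-12.89   6.29  53.87] resid 2.3901088902122893
[(37, 139, 193), (38, 162, 217), (115, 213, 131), (116, 184, 95), (117, 131, 84), (144, 99, 140)]
```

```bash
python3 -m pendant '{"grip":[-1,-1,-1,-1],"linear":[[-3.8,0,-8.1],[0,2.5,0],[0,0,0],[0,0,0]],"angular":[[0,0,0],[0,0,0],[0,0,0],[0,0,0]]}' | egrep "t:|ee_pos|ft"; for i in 1 2 3 4; do python3 -m pendant '{"grip":[-1,-1,-1],"linear":[[1.3,0,2.7],[0,0,0],[0,0,0]],"angular":[[0,0,0],[0,0,0],[0,0,0]]}' | egrep "ee_pos|ft"; done; python3 prof.py pics/w19.png
```

```text
t: 23.2
ee_pos: [609.2, -152.4, 152.2]
ft_force: [-0.3, -0.0, -1.0]
ee_pos: [610.6, -153.0, 150.2]
ft_force: [0.3, 0.2, 1.5]
ee_pos: [612.1, -153.2, 149.0]
ft_force: [1.7, 2.6, 11.0]
ee_pos: [613.0, -153.3, 146.9]
ft_force: [1.4, 3.7, 16.0]
ee_pos: [613.1, -153.4, 144.1]
ft_force: [2.2, 4.6, 15.0]
top row 137 tool angle 41.68889171950464 tilt fwd of tail (deg) 16.070407372990317 roll -1.2870645692234592 tail front edge stand [-21.44   8.5   57.01] resid 0.6001066245218354
[(40, 143, 201), (41, 171, 221), (116, 220, 153), (117, 195, 122), (118, 153, 112), (135, 84, 138), (136, 112, 155)]
```

The sideways shift makes no difference, so the trouble is the remote's forward lean, now 16°. The back of the back rest is a hard edge I can use to rotate it upright: lift, go behind the rest, lower the tail below its top and draw forward gently.

```bash
python3 -m pendant '{"grip":[-1,-1,-1,-1,-1,-1,-1,-1],"linear":[[-14,0,-29],[-14,0,-29],[-1,-2,-2],[-28,-0.5,13.3],[-28,-0.5,13.3],[0,0,0],[15,0,31.5],[0,0,0]],"angular":[[0,0,0],[0,0,0],[0,0,0],[0,0,0],[0,0,0],[0,0,0],[0,0,0],[0,0,0]]}' | egrep "t:|ee_pos|ft"; python3 prof.py pics/w20.png; python3 st.py
```

```text
t: 24.92
ee_pos: [668.7, -151.0, 165.8]
ft_force: [-0.5, -1.2, -5.0]
top row 153 tool angle 44.32492632235818 tilt fwd of tail (deg) 19.665183281514185 roll -1.1044266508737617 tail front edge stand [33.69  8.47 95.28] resid 0.8988157326571159
[(27, 206, 148), (28, 180, 131), (53, 72, 144), (54, 97, 185), (55, 144, 210), (56, 185, 226), (151, 218, 172)]
24.9667 p [ 669.15 -151.23  167.68] q [-0.3   0.44  1.83  0.31  0.48 -2.18] F [ 1.36  0.42 -3.72] w 45.98494813281102 29.975271821022034
[[-0.91 -0.05  0.42]
 [-0.05  1.    0.02]
 [-0.42 -0.   -0.91]]
```

```bash
for i in 1 2 3 4 5; do python3 -m pendant '{"grip":[-1,-1,-1],"linear":[[2.7,0.1,-1.3],[0,0,0],[0,0,0]],"angular":[[0,0,0],[0,0,0],[0,0,0]]}' | egrep "ee_pos|ft"; done; python3 prof.py pics/w21.png; python3 ring.py pics/w20.png pics/w21.png
```

```text
ee_pos: [669.6, -152.6, 173.9]
ft_force: [0.8, 0.3, -2.2]
ee_pos: [667.6, -152.8, 174.5]
ft_force: [3.2, -0.2, -0.3]
ee_pos: [664.8, -153.0, 174.2]
ft_force: [5.4, 0.1, 0.5]
ee_pos: [661.6, -153.0, 173.9]
ft_force: [4.6, -0.3, 0.4]
ee_pos: [658.6, -153.0, 173.9]
ft_force: [4.1, -0.3, 1.2]
top row 161 tool angle 37.99926729533278 tilt fwd of tail (deg) 12.634848633941075 roll -1.0219939557252233 tail front edge stand [34.27  6.28 94.57] resid 1.073439450043732
[(38, 202, 130), (39, 177, 91), (40, 130, 79), (64, 69, 141), (65, 90, 193), (66, 141, 221), (159, 223, 171), (160, 203, 152)]
pics/w20.png ring [[319.8, 234.1], [312.9, 350.0]] angle -107.9 53 w200 640.0 keys [151, 152, 189, 190, 191, 192, 202, 203, 204, 205, 213, 214, 215, 227, 228, 229, 239, 240, 254, 255]
pics/w21.png ring [[313.0, 350.9]] angle 39.9 53 w200 88.1 keys [159, 160, 200, 201, 202, 212, 213, 214, 222, 223, 224, 235, 236, 245, 246]
```

```bash
for i in 1 2 3 4; do python3 -m pendant '{"grip":[-1,-1,-1],"linear":[[2.7,0.1,-1.3],[0,0,0],[0,0,0]],"angular":[[0,0,0],[0,0,0],[0,0,0]]}' | egrep "ee_pos|ft"; done; python3 prof.py pics/w22.png; python3 ring.py pics/w22.png
```

```text
ee_pos: [655.5, -153.1, 173.8]
ft_force: [5.5, -0.6, -0.1]
ee_pos: [652.5, -153.1, 173.8]
ft_force: [4.1, -0.1, 0.9]
ee_pos: [649.4, -153.2, 173.8]
ft_force: [5.0, -0.0, 1.3]
ee_pos: [646.4, -153.2, 173.8]
ft_force: [4.5, -0.3, 0.6]
top row 180 tool angle 32.321554260398756 tilt fwd of tail (deg) 6.996827838761091 roll -0.6786964666261099 tail front edge stand [35.06  6.86 93.98] resid 0.4301644989240856
[(58, 204, 143), (59, 182, 100), (60, 143, 82), (84, 78, 142), (85, 91, 193), (86, 142, 218), (178, 220, 170), (179, 202, 146)]
pics/w22.png ring [[313.0, 352.5]] angle -101.1 6 w200 640.4 keys [177, 178, 179, 180, 212, 213, 223, 224, 232, 233, 244, 245, 253, 254]
```

```bash
for i in 1 2 3 4 5; do python3 -m pendant '{"grip":[-1,-1],"linear":[[2.7,0.1,-1.3],[0,0,0]],"angular":[[0,0,0],[0,0,0]]}' | egrep "ee_pos|ft"; done; python3 prof.py pics/w23.png; python3 ring.py pics/w23.png
```

```text
ee_pos: [643.2, -153.2, 173.7]
ft_force: [5.5, -0.1, 0.8]
ee_pos: [640.1, -153.3, 173.7]
ft_force: [5.0, -0.7, 1.6]
ee_pos: [637.1, -153.3, 173.6]
ft_force: [4.4, -1.2, 1.8]
ee_pos: [633.9, -153.4, 173.5]
ft_force: [4.5, -1.6, 0.3]
ee_pos: [630.8, -153.3, 173.4]
ft_force: [4.4, -0.9, 2.2]
top row 203 tool angle 23.91711961557246 tilt fwd of tail (deg) -1.3295378050634308 roll -0.2581263774668851 tail front edge stand [36.34  7.48 93.45] resid 0.4951412738150614
[(82, 206, 147), (83, 186, 106), (84, 147, 84), (109, 95, 168), (110, 119, 209), (111, 168, 224), (201, 195, 141), (202, 174, 122)]
pics/w23.png ring [[313.1, 354.3]] angle 24.2 42 w200 74.0 keys [169, 197, 200, 201, 202, 229, 230, 238, 239, 240, 245, 246, 247, 256, 257]
```

```bash
python3 -m pendant '{"grip":[-1,-1,-1,-1,-1,-1],"linear":[[-2.7,-0.1,1.3],[-9.5,0,-20.5],[-9.5,0,-20.5],[15.3,0.8,-7.3],[15.3,0.8,-7.3],[0,0,0]],"angular":[[0,0,0],[0,0,0],[0,0,0],[0,0,0],[0,0,0],[0,0,0]]}' | egrep "t:|ee_pos|ft"; python3 prof.py pics/w24.png; python3 st.py; python3 - <<'E'
from prof import *
C=cam("wrist",ctrl.get_obs());im=cv2.imread("pics/w24.png")
for v in range(80,160,6):
    x=np.flatnonzero(im[v,250:380].max(1)<105)+250;print(v,(x.min(),x.max()) if len(x) else 0,end=" | ")
for u in(246,256,266,366,374,384):
    b=im[:,u,2].astype(int);print(u,[(r,int(b[r-1]),int(b[r+1])) for r in range(100,300) if abs(b[r+1]-b[r-1])>35])
E
```

```text
t: 28.7
ee_pos: [595.0, -151.6, 216.3]
ft_force: [-0.7, 0.2, -1.8]
top row 196 tool angle 24.18219736373569 tilt fwd of tail (deg) -0.614387662247202 roll 0.04067858766958682 tail front edge stand [  0.57  11.55 128.37] resid 0.43145598994643186
[(40, 142, 201), (41, 167, 227), (113, 176, 124), (114, 157, 99), (132, 93, 165), (133, 119, 201), (134, 165, 218), (194, 241, 151), (195, 209, 120)]
28.75 p [ 596.68 -152.06  216.73] q [-0.35  0.28  1.95  0.32  0.54 -2.22] F [-0.01  0.09 -0.66] w 45.86498431409588 29.999843537807465
[[-0.91 -0.05  0.42]
 [-0.05  1.    0.02]
 [-0.42 -0.   -0.91]]
80 0 | 86 0 | 92 0 | 98 0 | 104 0 | 110 (np.int64(287), np.int64(298)) | 116 (np.int64(284), np.int64(330)) | 122 (np.int64(284), np.int64(331)) | 128 (np.int64(281), np.int64(332)) | 134 0 | 140 0 | 146 0 | 152 0 | 158 0 | 246 [(158, 224, 185), (159, 213, 169), (165, 175, 217), (168, 224, 152), (169, 201, 113), (170, 152, 105)]
256 [(158, 228, 183), (159, 213, 166), (165, 176, 217), (168, 225, 156), (169, 203, 114), (170, 156, 102)]
266 []
366 [(169, 246, 169), (170, 227, 130), (171, 169, 122), (289, 106, 63)]
374 []
384 []
```

The remote is upright now (−1°). But it has slid about 20 mm up in the hand and the tail is 5 mm off in y. I correct this above the slot.

```bash
python3 -m pendant '{"grip":[-1,-1,-1,-1],"linear":[[5.7,-4.7,-2.6],[8.4,0,18.2],[8.4,0,18.2],[0,0,0]],"angular":[[0,0,0],[0,0,0],[0,0,0],[0,0,0]]}' | egrep "t:|ee_pos|ft"; python3 prof.py pics/w25.png; python3 - <<'E'
from prof import *
o=ctrl.get_obs();C=cam("wrist",o);im=cv2.imread("pics/w25.png")
for v in range(100,200,8):
    x=np.flatnonzero(im[v,250:380].max(1)<105)+250;print(v,(x.min(),x.max()) if len(x) else 0,end=" | ")
for r in range(130,200,15):print(r,loc(plane(C,300,r,63))[0].round(1))
R=Ro.from_rotvec(o["orientation"]).as_matrix();print("TCP loc",loc(o["ee_pos"]))
for u in(240,250,376,386):
    b=im[:,u,2].astype(int);print(u,[(r,int(b[r-1]),int(b[r+1])) for r in range(100,300) if abs(b[r+1]-b[r-1])>35])
E
```

```text
t: 29.08
ee_pos: [591.4, -157.5, 174.1]
ft_force: [-0.5, 0.4, -2.8]
top row 196 tool angle 23.238476332266607 tilt fwd of tail (deg) -1.577913908631029 roll -0.01671064403459489 tail front edge stand [-1.94  5.65 84.38] resid 0.40070293412190616
[(63, 137, 178), (64, 151, 209), (65, 178, 226), (135, 213, 170), (136, 200, 125), (137, 170, 92), (138, 125, 81), (167, 80, 147), (168, 101, 188), (169, 147, 208), (193, 213, 164), (194, 198, 130), (195, 164, 115)]
100 0 | 108 0 | 116 0 | 124 0 | 132 0 | 140 (np.int64(290), np.int64(339)) | 148 (np.int64(289), np.int64(340)) | 156 (np.int64(287), np.int64(342)) | 164 (np.int64(286), np.int64(344)) | 172 0 | 180 0 | 188 0 | 196 0 | 130 -34.1
145 -23.8
160 -12.8
175 -1.2
190 11.2
TCP loc [ -1.9   5.3 175.8]
240 [(188, 221, 171), (189, 202, 161), (195, 173, 213), (198, 220, 144), (199, 191, 108), (200, 144, 101)]
250 [(188, 224, 177), (189, 207, 164), (195, 174, 216), (198, 221, 144), (199, 195, 110), (200, 144, 103)]
376 [(199, 241, 156), (200, 213, 124)]
386 []
```

```bash
for i in 1 2 3 4 5; do python3 -m pendant '{"grip":[-1,-1],"linear":[[2.1,0.15,4.55],[0,0,0]],"angular":[[0,0,0],[0,0,0]]}' | egrep "ee_pos|ft"; done; python3 prof.py pics/w26.png
```

```text
ee_pos: [594.0, -158.2, 173.2]
ft_force: [-0.2, 0.0, -1.5]
ee_pos: [593.8, -157.9, 168.2]
ft_force: [-0.5, -0.4, -1.1]
ee_pos: [593.6, -157.7, 162.8]
ft_force: [-0.8, 1.6, -3.3]
ee_pos: [593.4, -157.5, 157.5]
ft_force: [0.2, 0.2, -1.6]
ee_pos: [593.4, -157.4, 152.3]
ft_force: [0.0, 0.2, -1.0]
top row 196 tool angle 23.65316384613275 tilt fwd of tail (deg) -1.488808001848155 roll -0.09678878325996114 tail front edge stand [ 0.28  5.49 63.  ] resid 0.35669940798941824
[(71, 151, 207), (72, 177, 225), (146, 210, 163), (147, 194, 122), (148, 163, 91), (149, 122, 81), (183, 73, 159), (184, 105, 199), (185, 159, 212), (193, 210, 163), (194, 196, 129), (195, 163, 117)]
```

```bash
for i in 1 2 3 4; do python3 -m pendant '{"grip":[-1,-1,-1],"linear":[[1.7,0.2,3.6],[0,0,0],[0,0,0]],"angular":[[0,0,0],[0,0,0],[0,0,0]]}' | egrep "ee_pos|ft"; done; python3 prof.py pics/w27.png;python3 ring.py pics/w27.png
```

```text
ee_pos: [593.7, -157.4, 149.0]
ft_force: [-0.5, -1.0, -2.3]
ee_pos: [593.7, -157.2, 145.0]
ft_force: [-0.1, -0.2, -0.3]
ee_pos: [593.9, -157.1, 141.2]
ft_force: [0.4, -0.0, -2.1]
ee_pos: [594.1, -157.1, 137.3]
ft_force: [2.5, -0.2, -1.7]
top row 196 tool angle 25.520711787382286 tilt fwd of tail (deg) 0.28605579665212466 roll -0.22210074212816325 tail front edge stand [ 0.09  5.76 49.4 ] resid 0.3668634833829603
[(78, 147, 201), (79, 172, 220), (155, 205, 145), (156, 184, 103), (157, 145, 82)]
pics/w27.png ring [[313.0, 354.2]] angle 23.3 42 w200 73.0 keys [155, 156, 157, 158, 195, 196, 229, 230, 231, 239, 240, 241, 246, 247, 248, 257, 258]
```

The tail is in the slot: the keeper's push is felt (+2.5 N in x) with no vertical load. Continuing down.

```bash
for i in 1 2 3 4 5; do python3 -m pendant '{"grip":[-1,-1,-1],"linear":[[1.7,0.05,3.6],[0,0,0],[0,0,0]],"angular":[[0,0,0],[0,0,0],[0,0,0]]}' | egrep "ee_pos|ft"; done; python3 pic.py pics/w28.png; python3 st.py | head -1
```

```text
ee_pos: [593.9, -157.1, 133.3]
ft_force: [1.5, -0.8, -0.9]
ee_pos: [593.7, -157.0, 129.1]
ft_force: [1.6, -0.4, -1.1]
ee_pos: [593.7, -156.9, 125.1]
ft_force: [2.5, -1.2, -0.4]
ee_pos: [593.7, -156.9, 121.1]
ft_force: [2.3, -1.0, -0.8]
ee_pos: [593.2, -156.6, 116.7]
ft_force: [2.6, -0.6, -3.5]
pics/w28.png ring [[313.0, 354.2]] angle 23.2 38 w200 73.0 keys [162, 163, 164, 165, 207, 208, 230, 231, 239, 240, 241, 246, 247, 248, 257, 258]
32.3667 p [ 593.24 -156.65  116.74] q [-0.36  0.44  2.01  0.55  0.32 -2.48] F [ 3.14 -1.19 -2.84] w 46.087711332217964 29.99866873025894
```

q6 is at −2.48 (limit −2.54), so I release here with the tail in the slot, held by keeper and rest. Then I retreat along the fingers and push the head down with shut fingers at a steeper tool angle.

```bash
python3 -m pendant '{"grip":[-0.2,0.3,1,1,1,1],"linear":[[0,0,0],[0,0,0],[0,0,0],[0,0,0],[0,0,0],[0,0,0]],"angular":[[0,0,0],[0,0,0],[0,0,0],[0,0,0],[0,0,0],[0,0,0]]}' | egrep "t:|ee_pos|ft|wid"; python3 pic.py pics/w29.png; python3 prof.py pics/w29b.png
```

```text
t: 32.87
ee_pos: [593.5, -156.7, 117.3]
ft_force: [0.7, 0.6, 0.0]
width: 75.7
pics/w29.png ring [[313.4, 351.3]] angle 23.2 40 w200 72.1 keys [164, 165, 166, 167, 210, 211, 230, 231, 232, 240, 241, 247, 248, 257, 258]Traceback (most recent call last):
  File "prof.py", line 23, in <module>
    look(sys.argv[1])
    ~~~~^^^^^^^^^^^^^
  File "prof.py", line 14, in look
    p=np.polyfit(V,W,1);pu=np.polyfit(V,U,1);v0=-p[1]/p[0];f=C[2];T=ctrl.camera_params("wrist")["T_tool_cam"]
    raise TypeError("expected non-empty vector for x")
TypeError: expected non-empty vector for x
```

```bash
python3 -m pendant '{"grip":[1,1,1,1,1,1,1,1],"linear":[[0,0,-20],[0,0,-40],[0,0,-40],[0,0,-35],[0,0,0],[0,0,0],[0,0,0],[0,0,0]],"angular":[[0,0,0],[0,0,0],[0,0,0],[0,0,0],[0,0.1,0],[0,0.1,0],[0,0.1,0],[0,0,0]]}' | egrep "t:|ee_pos|ft|wid"; python3 st.py; python3 - <<'E'
from prof import *
for n in("top","side","wrist"): cv2.imwrite(f"pics/r_{n}.png",ctrl.get_image(n)[...,::-1])
T=cam("top");im=cv2.imread("pics/r_top.png")
W=lambda x,y,z:np.r_[S0+A.T@[x,y],z]
p=proj(T,W(0,7,172));print(p,proj(T,W(0,7,12)))
u,v=p.round().astype(int);hsv=cv2.cvtColor(im,cv2.COLOR_BGR2HSV)
for r in range(v-10,v+26,2): print(r,''.join("G" if hsv[r,c,1]<70 and hsv[r,c,2]<150 else "." for c in range(u-22,u+23)))
print(u-22)
S=cam("side");print("side proj head,tail",proj(S,W(0,7,172+17)),proj(S,W(0,7,60)))
E
```

```text
t: 33.63
ee_pos: [539.4, -159.6, 241.4]
ft_force: [1.2, 0.1, 0.8]
width: 87.9
33.6333 p [ 539.36 -159.58  241.42] q [-0.33  0.25  1.84  0.06  0.91 -1.99] F [1.23 0.06 0.84] w 87.86929954009544 0.0
[[-0.99 -0.05  0.14]
 [-0.05  1.   -0.  ]
 [-0.14 -0.01 -0.99]]
[412.7  201.19] [403.63 209.09]
191 .............................................
193 ............GG....GG.................GGGGG...
195 ......GGGG.........................GG...GGGGG
197 ...............GGGGGGGGGGGGGGGGGGGGGG....GG..
199 .............GGGGGGGGGGGGGGGGGGGGGGG.....G...
201 ...........GGGGGGGGGGGGGGGGGGGGGGGG..........
203 ........GGGGGGGGGGGGGGGGGGGGGGGGGG...........
205 .......GGGGGGGGGG...GGGGGGGGGGGGGG...........
207 .......GGGGGGGGGGGGGGGGG...GGGGGG............
209 ......GGGGGGGGGGGGGGGGGG..GGGGGG.............
211 .GGGGGGGGGGGGGGGGGGGGGGGGGGGGGGG.............
213 .GGGGGGGGGGGGGGGGGGGGGGGGGGGGGG..............
215 .GGGGGGGGGGGGGGGG........GGGGG...............
217 .GGGGGGGGGGGGGGG........GGGGG................
219 .GGGGGGGGGGGGGGG........GGGGG................
221 .GGGGGGGGGGGGGGG.......GGGGG.................
223 ..GGGGGGGGGGGGGGG......GGGG..................
225 ..GGGGGGGGGGGGGGG......GGG...................
391
side proj head,tail [282.72 174.92] [284.73 205.13]
```

```bash
python3 - <<'E'
from prof import *
o=ctrl.get_obs();C=cam("wrist",o);im=cv2.imread("pics/r_wrist.png");hsv=cv2.cvtColor(im,cv2.COLOR_BGR2HSV)
W=lambda x,y,z:np.r_[S0+A.T@[x,y],z]
for q in((-11,7,190),(-11,-16,190),(-11,30,190),(11,7,190),(-11,7,60)):print(q,proj(C,W(*q)))
m=((hsv[...,1]<50)&(hsv[...,2]>45)&(hsv[...,2]<150)).astype(np.uint8);n,l,s,c=cv2.connectedComponentsWithStats(m)
for k in range(1,n):
    if s[k][4]>1500: print(s[k])
r=((hsv[...,1]>150)&((hsv[...,0]<5)|(hsv[...,0]>175))&(hsv[...,2]>90)).astype(np.uint8);n,l2,s2,c2=cv2.connectedComponentsWithStats(r)
print("red",[(s2[k].tolist(),c2[k]) for k in range(1,n) if s2[k][4]>40])
for v in range(170,330,8):
    x=np.flatnonzero(m[v,240:400])+240;print(v,(x.min(),x.max(),len(x)) if len(x) else 0,im[v,300].tolist(),im[v,330].tolist())
E
```

```text
(-11, 7, 190) [312.13 324.72]
(-11, -16, 190) [275.66 324.58]
(-11, 30, 190) [348.64 324.87]
(11, 7, 190) [312.16 351.78]
(-11, 7, 60) [313.25 236.74]
[ 278  253   70  101 3274]
[   0  355  121  125 5796]
[   96   387   437    91 19093]
[ 550  406   90   66 4590]
red [([324, 312, 15, 10, 112], array([331.12, 316.07]))]
170 0 [78, 118, 182] [75, 114, 178]
178 0 [224, 253, 255] [224, 253, 255]
186 0 [227, 253, 255] [226, 253, 255]
194 0 [225, 253, 255] [226, 253, 255]
202 0 [182, 238, 254] [235, 254, 255]
210 0 [175, 233, 253] [231, 254, 255]
218 0 [59, 85, 122] [57, 83, 119]
226 0 [81, 100, 132] [77, 98, 129]
234 0 [123, 139, 160] [126, 143, 165]
242 0 [113, 127, 147] [117, 133, 156]
250 (np.int64(290), np.int64(290), 1) [84, 97, 118] [91, 105, 129]
258 (np.int64(289), np.int64(321), 9) [57, 68, 89] [63, 79, 103]
266 (np.int64(288), np.int64(337), 16) [50, 59, 76] [51, 64, 85]
274 (np.int64(286), np.int64(339), 54) [113, 120, 127] [113, 120, 132]
282 (np.int64(285), np.int64(340), 37) [55, 61, 70] [108, 115, 124]
290 (np.int64(284), np.int64(341), 29) [37, 41, 52] [86, 91, 99]
298 (np.int64(283), np.int64(343), 61) [111, 115, 119] [111, 116, 122]
306 (np.int64(281), np.int64(344), 64) [111, 115, 118] [110, 115, 119]
314 (np.int64(280), np.int64(345), 49) [112, 116, 119] [44, 49, 193]
322 (np.int64(279), np.int64(347), 61) [112, 115, 118] [104, 108, 154]
```

```bash
python3 - <<'E'
from prof import *
o=ctrl.get_obs();C=cam("wrist",o);im=cv2.imread("pics/r_wrist.png");hsv=cv2.cvtColor(im,cv2.COLOR_BGR2HSV)
m=((hsv[...,1]<50)&(hsv[...,2]>45)&(hsv[...,2]<150))
for v in range(322,362,3):
    x=np.flatnonzero(m[v,240:400])+240;print(v,(x.min(),x.max()) if len(x) else 0,im[v,300].tolist(),im[v,285].tolist())
for z in(190,185,180,175,172):
    print(z,"face edge row 331..",[(r,loc(plane(C,313,r,z)).round(1)) for r in(328,332,336)], "red",loc(plane(C,331,316,z-15)).round(1))
E
```

```text
322 (np.int64(279), np.int64(347)) [112, 115, 118] [109, 113, 117]
325 (np.int64(279), np.int64(347)) [112, 115, 119] [109, 112, 116]
328 (np.int64(278), np.int64(346)) [141, 144, 147] [140, 145, 148]
331 (np.int64(278), np.int64(279)) [174, 179, 182] [174, 178, 182]
334 (np.int64(278), np.int64(279)) [172, 176, 179] [171, 176, 180]
337 (np.int64(278), np.int64(336)) [83, 84, 89] [171, 176, 180]
340 (np.int64(278), np.int64(337)) [44, 44, 47] [170, 175, 178]
343 (np.int64(278), np.int64(337)) [44, 44, 48] [170, 175, 178]
346 (np.int64(278), np.int64(336)) [44, 45, 48] [168, 172, 177]
349 (np.int64(278), np.int64(336)) [97, 99, 104] [168, 172, 175]
352 (np.int64(279), np.int64(280)) [167, 171, 175] [166, 172, 174]
355 0 [120, 131, 153] [120, 130, 155]
358 0 [67, 99, 165] [66, 97, 163]
361 0 [64, 95, 161] [63, 93, 157]
190 face edge row 331.. [(328, array([ -8.4,   7.5, 190. ])), (332, array([ -5.3,   7.5, 190. ])), (336, array([ -2. ,   7.5, 190. ]))] red [ -6.6  19.5 175. ]
185 face edge row 331.. [(328, array([ -4.4,   7.5, 185. ])), (332, array([ -1.2,   7.5, 185. ])), (336, array([  2.1,   7.5, 185. ]))] red [ -2.8  19.8 170. ]
180 face edge row 331.. [(328, array([ -0.5,   7.5, 180. ])), (332, array([  2.9,   7.5, 180. ])), (336, array([  6.2,   7.5, 180. ]))] red [  0.9  20.  165. ]
175 face edge row 331.. [(328, array([  3.5,   7.5, 175. ])), (332, array([  6.9,   7.5, 175. ])), (336, array([ 10.4,   7.5, 175. ]))] red [  4.6  20.3 160. ]
172 face edge row 331.. [(328, array([  5.9,   7.4, 172. ])), (332, array([  9.4,   7.4, 172. ])), (336, array([ 12.9,   7.4, 172. ]))] red [  6.9  20.4 157. ]
```

```bash
python3 -m pendant '{"grip":[-1,-1,-1,-1,-1,-1,-1,-1,-1],"linear":[[0,0,0],[0,0,0],[-20.5,0.4,2.9],[-20.5,0.4,2.9],[-20.5,0.4,2.9],[0,0,0],[0,0,0],[0,0,0],[0,0,0]],"angular":[[0,0.07,0],[0,0.07,0],[0,0,0],[0,0,0],[0,0,0],[0,0,0],[0,0,0],[0,0,0],[0,0,0]]}' | egrep "t:|ee_pos|ft|wid"; python3 st.py "[601.5,-155.5,197]"
```

```text
t: 34.53
ee_pos: [596.2, -154.7, 230.6]
ft_force: [-0.3, -0.6, -0.1]
width: 31.2
34.5333 p [ 596.16 -154.7   230.64] q [-0.27  0.4   1.64 -0.01  1.09 -1.89] F [-0.33 -0.58 -0.09] w 31.180375001593685 0.0
[[-1.   -0.05 -0.  ]
 [-0.05  1.   -0.01]
 [ 0.   -0.01 -1.  ]]
tool move [-5.33 -0.88 33.64]
```

```bash
python3 -m pendant '{"grip":[-1,-1,-1,-1,-1,-1,-1],"linear":[[-5.3,-0.9,0],[0,0,0],[0,0,0],[0,0,0],[0,0,15],[0,0,15],[0,0,0]],"angular":[[0,0,0],[0,0,0],[0,0,0],[0,0,0],[0,0,0],[0,0,0],[0,0,0]]}' | egrep "t:|ee_pos|ft|wid"; for i in 1 2 3 4 5; do python3 -m pendant '{"grip":[-1,-1],"linear":[[0,0,3],[0,0,0]],"angular":[[0,0,0],[0,0,0]]}' | egrep "ee_pos|ft"; done
```

```text
t: 35.12
ee_pos: [601.3, -155.0, 198.2]
ft_force: [-0.7, 0.1, -0.3]
width: 0.3
ee_pos: [603.1, -155.5, 197.9]
ft_force: [0.1, -0.1, -0.7]
ee_pos: [603.4, -155.6, 195.3]
ft_force: [0.5, -0.5, 0.5]
ee_pos: [603.3, -155.6, 192.0]
ft_force: [-0.4, -0.7, 2.4]
ee_pos: [603.0, -155.5, 188.6]
ft_force: [-0.2, 0.7, 2.0]
ee_pos: [602.8, -155.5, 185.3]
ft_force: [0.7, -0.4, 1.8]
```

Contact at z≈193 and the remote slides down with about 2 N. Continuing until it is home (expected head z≈172).

```bash
for i in 1 2 3 4 5 6; do python3 -m pendant '{"grip":[-1,-1],"linear":[[0,0,2.5],[0,0,0]],"angular":[[0,0,0],[0,0,0]]}' | egrep "ee_pos|ft"; done
```

```text
ee_pos: [602.8, -155.6, 182.9]
ft_force: [0.3, 0.4, 1.6]
ee_pos: [602.8, -155.6, 180.4]
ft_force: [0.7, -0.4, 1.5]
ee_pos: [602.9, -155.6, 177.9]
ft_force: [0.5, 0.0, 0.9]
ee_pos: [602.8, -155.6, 175.4]
ft_force: [1.1, -0.3, 1.0]
ee_pos: [602.9, -155.7, 173.0]
ft_force: [0.7, -0.6, 1.4]
ee_pos: [604.9, -156.3, 172.5]
ft_force: [1.5, -0.6, 9.7]
```

```bash
python3 -m pendant '{"grip":[-1,-1],"linear":[[0,0,2],[0,0,0]],"angular":[[0,0,0],[0,0,0]]}' | egrep "ee_pos|ft"; python3 -m pendant '{"grip":[-1,-1,-1,-1,-1,-1,-1,-1],"linear":[[0,0,-10],[0,0,-30],[0,0,-30],[38,0,0],[38,0,0],[38,0,0],[0,0,0],[0,0,0]],"angular":[[0,0,0],[0,0,0],[0,0,0],[0,0,0],[0,0,0],[0,0,0],[0,0,0],[0,0,0]]}' | egrep "t:|ee_pos|ft"; python3 - <<'E'
from prof import *
o=ctrl.get_obs();C=cam("wrist",o);W=lambda x,y,z:np.r_[S0+A.T@[x,y],z]
for n in("wrist","top","side"): cv2.imwrite(f"pics/f_{n}.png",ctrl.get_image(n)[...,::-1])
im=cv2.imread("pics/f_wrist.png");hsv=cv2.cvtColor(im,cv2.COLOR_BGR2HSV)
m=((hsv[...,1]<45)&(hsv[...,2]>60)&(hsv[...,2]<190)).astype(np.uint8);n,l,s,c=cv2.connectedComponentsWithStats(m)
print([s[k].tolist() for k in range(1,n) if s[k][4]>600])
r=((hsv[...,1]>150)&((hsv[...,0]<5)|(hsv[...,0]>175))&(hsv[...,2]>90)).astype(np.uint8);n,l2,s2,c2=cv2.connectedComponentsWithStats(r)
print("red",[c2[k] for k in range(1,n) if s2[k][4]>40],"head corners pred",[proj(C,W(x,y,172)).round(1) for x in(-11,11) for y in(-16,30)],"red pred",proj(C,W(-11,18,157)))
T=cam("top");S=cam("side")
for n,K in(("top",T),("side",S)):
    a,b=cv2.imread(f"pics/{n}0.png"),cv2.imread(f"pics/f_{n}.png");d=(cv2.absdiff(a,b).max(2)>60).astype(np.uint8)
    k,l,s,c=cv2.connectedComponentsWithStats(d);print(n,[s[i][:4].tolist() for i in range(1,k) if s[i][4]>40])
    print(" head/foot pred",proj(K,W(0,7,172)).round(),proj(K,W(0,7,12)).round())
E
```

```text
ee_pos: [605.9, -156.5, 172.3]
ft_force: [0.1, -0.9, 19.1]
t: 37.78
ee_pos: [487.3, -161.1, 238.8]
ft_force: [1.2, -0.2, -0.0]
[[27, 30, 41, 128, 1195], [59, 291, 44, 48, 889], [0, 392, 305, 88, 15643], [322, 393, 318, 79, 15279]]
red [array([265.25,  23.12]), array([599.09, 102.57])] head corners pred [array([280. , 386.4]), array([345.4, 386.6]), array([280.8, 412. ]), array([344.7, 412.2])] red pred [327.68 373.14]
top [[542, 138, 8, 52], [254, 184, 17, 8], [254, 194, 19, 42], [392, 196, 92, 193], [484, 196, 10, 11], [398, 211, 16, 5], [393, 234, 16, 14], [599, 307, 24, 20], [592, 322, 48, 38], [566, 327, 28, 16], [315, 356, 325, 124], [487, 358, 33, 21], [319, 376, 68, 15], [295, 416, 50, 54], [337, 426, 15, 22], [343, 426, 54, 52], [388, 428, 93, 52]]
 head/foot pred [413. 201.] [404. 209.]
side [[294, 0, 106, 128], [416, 0, 32, 158], [450, 0, 59, 188], [366, 51, 37, 51], [298, 92, 7, 10], [420, 117, 16, 13], [244, 122, 53, 26], [252, 150, 31, 3], [277, 154, 15, 66], [426, 167, 24, 41], [456, 177, 61, 50], [450, 209, 14, 16], [246, 257, 54, 38]]
 head/foot pred [283. 179.] [285. 216.]
```

```bash
python3 - <<'E'
from prof import *
S=cam("side");W=lambda x,y,z:np.r_[S0+A.T@[x,y],z]
im=cv2.imread("pics/f_side.png");hsv=cv2.cvtColor(im,cv2.COLOR_BGR2HSV)
for r in range(148,226,2): print(r,''.join("G" if hsv[r,c,1]<60 and 45<hsv[r,c,2]<170 else "k" if hsv[r,c,2]<45 else "W" if hsv[r,c,2]>185 else "." for c in range(266,306)))
for q in((-11,30,172),(11,30,172),(-11,-16,172),(11,-16,172),(-11,30,12),(11,30,12),(11,30,90),(-11,30,90)): print(q,proj(S,W(*q)).round(1))
T=cam("top");im=cv2.imread("pics/f_top.png");hsv=cv2.cvtColor(im,cv2.COLOR_BGR2HSV)
for r in range(186,222,2): print(r,''.join("G" if hsv[r,c,1]<60 and 45<hsv[r,c,2]<170 else "k" if hsv[r,c,2]<45 else "W" if hsv[r,c,2]>185 else "." for c in range(380,440)))
for q in((-11,30,172),(11,30,172),(-11,-16,172),(11,-16,172)): print(q,proj(T,W(*q)).round(1))
E
```

```text
148 kkkkkkkkkkkGGGGGGGGGGGGGGGGGG...........
150 GGGGGGGGGGGGGGGGGWWWWGGGGWWWGG..........
152 GGGGGGGGGGGGGGGGG.WWWWWWWWWWWG.........G
154 .............GGG.W..WWW.................
156 ...........GG.W.....WWWG................
158 ............GG.W.....WW.................
160 ............GGG.W........W..............
162 ............GGGG.WW..WW...G.............
164 ............GGGGG.WWWWWWWWWW............
166 ............GGGGGGGGGGGGGWW.............
168 .............GGGGGGGGGGGWWWW............
170 ..............GGGGGGGGWWWWWW............
172 ...............GGGGGGGWWWWWW............
174 ................GGGGGGWWWWWW............
176 .............GGGGGGGGGWWWWWW............
178 .............GGGkGGGG...................
180 .............GGGkGGG....................
182 .............GGGGGGG....................
184 .............GGGGGG.....................
186 .............GGGGGG.....................
188 .............GGGGGGG....................
190 .............GGGGGGG....................
192 .............GGGGGGG....................
194 .............GGGGGGG....................
196 .............GGG
[... 1466 characters left out ...]
204 ....WWWWWWWWWWWW...GGGGGGGGGGGGGGGGGGGGG..GGGGWWWWGGWW.GGGGG
206 ....WWWWWWWWWWWWW.GGGGGGGG....GGGGGG.....GGGG.WWWWG.WW.GGWWW
208 ....WWWWWWWWWWWWW.GGGGGGGGGGGGGGG....WW..GGGGWWWW.GWWWG.WWWW
210 .....WWWWWWWWWWWW.GGGkkkkkkkkkkk.....WW.GGGGWWWWWG.WW.GWWWWW
212 .....WWWWWWWWWWWW...kkkkkkkkkkkkk.WWWW.GGGG.WWWW.GWWW.GWWWWW
214 .....WWWWWWWWWWWWW.....GGGGG......WWWW.GGG.WWWWWGGWWWG.WWWWW
216 .....WWWWWWWWWWWWWWWWWWW.WWWWWWWWWWWW.GGGGWWWWW.G.WW..WWWWWW
218 .....WWWWWWWWWWWWWWWWWWWWWWWWWWWWWWW.GGGG.WWWWW.GWWW..WWWWWW
220 .....WWWWWWWWWWWWWWWWWWWWWWWWWWWWWWW.GGG.W.WWWWG.WWW.WWWWWWW
(-11, 30, 172) [404.6 205.9]
(11, 30, 172) [403.9 197.8]
(-11, -16, 172) [421.5 204.6]
(11, -16, 172) [420.8 196.5]
```

The side view puts the head's far edge at row ≈176 (predicted 175 for z = 172) and its columns match an upright remote, with the keeper against its front. The hard stop came at 172.3 mm with 19 N, so the tail is home. The other objects show no change in the images, and the gripper is clear.

```bash
python3 -c "
from workcell import ctrl
print(ctrl.get_obs()['t'],ctrl.close_job())"
```

```text
the job is handed in; nothing more can be done
37.9333 None
```

The grey remote stands in the clip stand, head up and buttons to the front, tail home (firm stop with the head at 172 mm), held by the keeper; nothing else moved in the before/after pictures, and the job was handed in at 37.9 s, but I viewed 11 pictures against the limit of 10.

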